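# Clamp the full pack with the loose press key

## Task

The two-station press on the pull-out leaf has one loose red key for both stations. One station holds the full, thick pack of ten insole boards, the other only a thin pack of three that is still being laid up. Fit the key fully home on the drive shaft of the station with the full pack, flat to flat, and turn it clockwise as far as it goes so that the pad clamps the boards; leave the key on its shaft, and leave the other station open and both packs where they lie.

Things in the scene. Friction and masses are not known exactly. Their poses are not given: they have to be found in the camera images.
- key_bar (a point): Loose key, 64 mm tall, 0.16 kg, standing bore down on the dark desk at the left: dark hub 44 mm wide, red wing bar on top. This point: centre of the bar, 49 mm above the underside. Bar 13 mm thick (y), 30 mm tall, from 30 mm behind (-x) to 36 mm ahead (+x) of the axis. x points along the bar to its pale tip, z up the key's axis
- key_foot (a point): The key's underside, centre of the bore's mouth (axes as key_bar). D bore 25 mm wide, 28 mm deep, its flat 6.5 mm from the axis on the +x side, below the pale tip and a brass screw: 1.5 mm play all round, so the key goes on when its x and the shaft's x agree within about 0.15 rad. Once on, it turns the shaft after at most 0.4 rad of play
- seat_left (a point): Left drive shaft (as the robot sees it): point on its axis at the round steel face (55 mm wide) it stands out of; the seated key's underside lies on that face. z points out along the shaft, leaning 30 degrees from vertical to the press's front; x points to the flat and turns with the shaft. Shaft 26 mm long, 22 mm thick, flat 5 mm from the axis with a red paint line, last 5 mm tapered by 3 mm a side
- seat_right (a point): Right drive shaft (as the robot sees it): point on its axis at the round steel face (55 mm wide) it stands out of; the seated key's underside lies on that face. z points out along the shaft, leaning 30 degrees from vertical to the press's front; x points to the flat and turns with the shaft. Shaft 26 mm long, 22 mm thick, flat 5 mm from the axis with a red paint line, last 5 mm tapered by 3 mm a side
- shaft_left (a joint): Turn of the left shaft, rad, clockwise as seen looking down on the shaft's end: 0 open, 1.10 the stop. Starts at 0 to 0.25, turns with slight friction (0.16 N m), stays where left. It lowers the sprung pad as it turns: the pad meets a full pack at about 0.91 and clamps it from 0.95 on; it never reaches a thin pack
- shaft_right (a joint): The same for the right shaft
- bed_left (a point): Left station: centre of the steel bed's top, where a pack lies, 20 mm above the leaf. x points to the back of the press, y to its left, z up. The press is fixed: green-grey base 180 mm deep, 330 mm wide, stations 210 mm apart, heads 152 mm high, gear heads up to 205 mm, shaft tips 218 mm above the leaf
- bed_right (a point): The same for the right station
- pad_left: Left pad, 68 mm square, 12 mm thick, steel with black rubber below. Origin: centre of its underside, 66 mm above the leaf when open, 42 mm when it bears on a full pack
- pad_right: The same for the right station
- full_pack_mid (a point): Centre, half-way up, of the full pack: ten stacked insole boards, 126 x 76 x 22 mm, on the bed of one of the two stations
- full_pack: The full pack as a body; origin at the centre of its underside
- short_pack_mid (a point): Centre, half-way up, of the thin pack: three stacked insole boards, 115 x 76 x 6 mm, on the bed of the other station

How it is judged:
On the way:
1. the key is home on the shaft of the station with the full pack, before that shaft has been turned to the clamped position (((horizontal distance between full_pack_mid and bed_left below 0.03 m and distance between key_foot and seat_left below 0.005 m and angle between the z axis of key_foot and the z axis of seat_left, either way round below 0.12 rad and value of joint shaft_left below 0.8 rad) or (horizontal distance between full_pack_mid and bed_right below 0.03 m and distance between key_foot and seat_right below 0.005 m and angle between the z axis of key_foot and the z axis of seat_right, either way round below 0.12 rad and value of joint shaft_right below 0.8 rad))), for 0.1 s.
At the end, for the whole second after the job is handed in: The key is home (within 5 mm, 0.12 rad) on the shaft of the station holding the full pack; that shaft is past 0.92 rad and its pad bears on the pack with over 1.5 N; the pack lies within 30 mm of its bed's middle; the other shaft is below 0.5 rad (((horizontal distance between full_pack_mid and bed_left below 0.03 m and distance between key_foot and seat_left below 0.005 m and angle between the z axis of key_foot and the z axis of seat_left, either way round below 0.12 rad and value of joint shaft_left above 0.92 rad and value of joint shaft_right below 0.5 rad and contact force between pad_left and full_pack above 1.5 N) or (horizontal distance between full_pack_mid and bed_right below 0.03 m and distance between key_foot and seat_right below 0.005 m and angle between the z axis of key_foot and the z axis of seat_right, either way round below 0.12 rad and value of joint shaft_right above 0.92 rad and value of joint shaft_left below 0.5 rad and contact force between pad_right and full_pack above 1.5 N))); the robot touches nothing.
It fails at once if the other station's shaft is turned, or a pack is pushed out of place ((horizontal distance between full_pack_mid and bed_right below 0.06 m and value of joint shaft_left above 0.5 rad) or (horizontal distance between full_pack_mid and bed_left below 0.06 m and value of joint shaft_right above 0.5 rad) or distance of any of full_pack_mid, short_pack_mid from where it was at the start of the episode above 0.02 m).
It also fails if it takes over 48 s, if anything falls off the work surface, if the arm or the gripper's body presses on something with over 40 N, if the wrist force passes 120 N, or if a joint passes its speed limit or range.

## Robot

A 6-joint arm with a two-finger parallel gripper is mounted at the origin on a cart in front of the work surface, level with it; the furniture and walls round the work are solid. World frame = base frame: x ahead of the robot, y to its left, z up, the work surface at z = 0. Lengths are in m, angles in rad, forces in N, time in s.
With the tool pointing down it reaches from about 0.35 to 0.775 m from the base axis. Payload 7.3 kg.
Tool frame: the origin (TCP) lies midway between the tips of the shut fingers; the grasp point (between the pads) lies 19 mm behind it; z points along the fingers, y is the direction in which the jaws open and shut (so a half turn about z gives the same grasp; the last joint's range is limited). The gripper opens to 92 mm and grips with 3 to 60 N. Pads are 19 mm wide; open, the fingers measure 130 mm over their backs; the gripper's body (75 mm by 190 mm) begins 47 mm behind the grasp point.
Start: joints at [1.038, 0.342, 1.524, -0, 1.275, -0.146], TCP at [0.198, 0.486, 0.227] pointing down, gripper open.
Joint ranges: [-2.53, 2.53], [-0.77, 2.02], [0.04, 2.7], [-1, 4.14], [0.28, 2.66], [-3.11, 3.11]. Speed limits (rad/s): [2.57, 2.57, 3.14, 3.14, 3.14, 3.14].

## Interface

Orientations are given as [roll, pitch, yaw] about the fixed x, y, z axes, in that order (R = Rz(yaw) Ry(pitch) Rx(roll)).
In Python, from cell import robot, imaging gives the robot as it stands. The module is installed in compiled form; this text tells all that it offers.
- The arm moves only by the tool send_rows, never from a script. Its argument "plan" is a list of rows, each a list of 3 entries, a list of its own where there are three numbers: the shift along the world's x, y, z in m, then the turn, a rotation vector about the world's x, y, z in rad, then the closure in counts, from 0 (fully open) to 255 (shut). A call has 1 to 20 rows; each row shifts and turns the commanded pose from where the row before left it; what a row does not reach is not made up. A row lasts 1/10 s, in which the tool goes at most 50 mm and 8.59 degrees, less where a joint would pass 70% of its speed; a pose out of reach is approached as far as the arm can. A call is refused whole if a number of a shift passes 0.05 or a number of a turn 0.15, either way. A call with a gripper value outside its range is refused whole. The fingers move at their own pace and stop on an object; "newtons" is the grip in N (left out, the last holds). Time passes only in rows, so rows that do not move let the fingers close. It gives the time, the measured TCP pose, the force and the opening at its end, in the units of the state.
- robot.observe(): the state, without advancing time (a new reading comes with each control period).
- imaging.read_camera(name): name is "scene" or "top" or "wrist"; returns a dict with "pixels" (480x640x3 uint8, red, green, blue), "fx", "fy", "cx", "cy" (pixels), "world_from_camera" (4x4, takes a point from camera to world coordinates). Camera axes: x right, y down, z forward; pixel columns grow to the right and rows downward; lengths in m; the calibration is good to about 2 mm. A picture is of the moment at which its call begins. There is no depth.
- robot.hand_in(): hands the job in, once; it reports no verdict.
The state is a dict: "time": time; "qpos": joint angles; "qvel": joint speeds; "joint_efforts": joint torques, N m; "tool_pos": TCP position; "tool_rot": TCP orientation; "contact_force": force on the tool from outside, world axes, zero at the start; "torque": the same for the moment, N m; "opening": finger opening in m.
Only numpy, scipy, OpenCV 4.12 (cv2) and the standard library are available. Lean on these libraries where they do the work, as an engineer would, in place of code of your own. Each camera call takes 0.05 s, during which the arm holds its last target.

## Working session

There is one attempt and no reset: what is moved stays moved. The work goes in short steps, Python scripts to look and compute and a tool call to move; the robot and the scene stay as the last step left them, time stands still between calls to the robot, and variables do not carry over. Pictures are saved under pics/ and viewed, and the job is handed in when it is done.

Besides the shell and the picture viewer there is one more tool, called after ">>>" as name(argument=value, ...) on one line, values as JSON. send_rows: Moves the arm, as the interface text tells. Its arguments: {"type":"object","properties":{"plan":{"type":"array"},"newtons":{"type":"number"}},"required":["plan"]}

```bash
mkdir -p pics
cat > h.py <<'E'
import numpy as np, cv2
from cell import robot, imaging
def snap(n,f):
    c=imaging.read_camera(n); cv2.imwrite('pics/'+f+'.png',c['pixels'][:,:,::-1]); np.savez('pics/'+f+'.npz',**c); return c
def ray(c,u,v):
    T=np.array(c['world_from_camera']); d=T[:3,:3]@np.array([(u-c['cx'])/c['fx'],(v-c['cy'])/c['fy'],1.]); return T[:3,3],d
def onz(c,u,v,z):
    o,d=ray(c,u,v); return o+d*(z-o[2])/d[2]
def tri(*a):
    A=np.zeros((3,3));b=np.zeros(3)
    for c,u,v in a:
        o,d=ray(c,u,v); d=d/np.linalg.norm(d); P=np.eye(3)-np.outer(d,d); A+=P;b+=P@o
    p=np.linalg.solve(A,b); return p,[np.linalg.norm(np.cross(p-ray(c,u,v)[0],ray(c,u,v)[1]/np.linalg.norm(ray(c,u,v)[1]))) for c,u,v in a]
def proj(c,p):
    T=np.array(c['world_from_camera']); q=T[:3,:3].T@(np.array(p)-T[:3,3]); return c['fx']*q[0]/q[2]+c['cx'],c['fy']*q[1]/q[2]+c['cy']
def ld(f): return dict(np.load('pics/'+f+'.npz'))
E
python3 - <<'E'
from h import *
for n in ['scene','top','wrist']:
    c=snap(n,n+'0'); print(n,c['fx'],np.round(c['world_from_camera'],3).tolist())
print(robot.observe())
E
```

```text
scene 573.9970676946089 [[0.648, -0.511, 0.565, -0.189], [-0.762, -0.453, 0.464, -0.55], [0.019, -0.731, -0.682, 1.003], [0.0, 0.0, 0.0, 1.0]]
top 494.478616355524 [[0.072, -0.975, 0.209, 0.292], [-0.997, -0.072, 0.008, 0.042], [0.007, -0.21, -0.978, 1.284], [0.0, 0.0, 0.0, 1.0]]
wrist 418.1460433181078 [[0.377, 0.887, 0.267, 0.125], [0.926, -0.361, -0.109, 0.516], [-0.001, 0.289, -0.957, 0.384], [0.0, 0.0, 0.0, 1.0]]
{'time': 0.15, 'qpos': array([ 1.03799799e+00,  3.42585484e-01,  1.52476737e+00,  1.83462702e-05,
        1.27540967e+00, -1.45991374e-01]), 'qvel': array([-0.00060767, -0.00112139, -0.00411976,  0.00049952, -0.0008966 ,
       -0.00025096]), 'joint_efforts': array([ 1.03088842e-03, -4.31471372e+01, -2.44353479e+01,  7.18696788e-02,
        5.38190198e-02, -5.82722282e-05]), 'tool_pos': array([0.19786661, 0.48596863, 0.22620333]), 'tool_rot': array([-3.14043777e+00, -1.87544815e-04,  2.75478023e+00]), 'contact_force': array([-0.07734441,  0.23240994,  0.49860176]), 'torque': array([-0.01345331,  0.01126447, -0.01872617]), 'opening': 0.09198933781152842}
```

View pics/scene0.png

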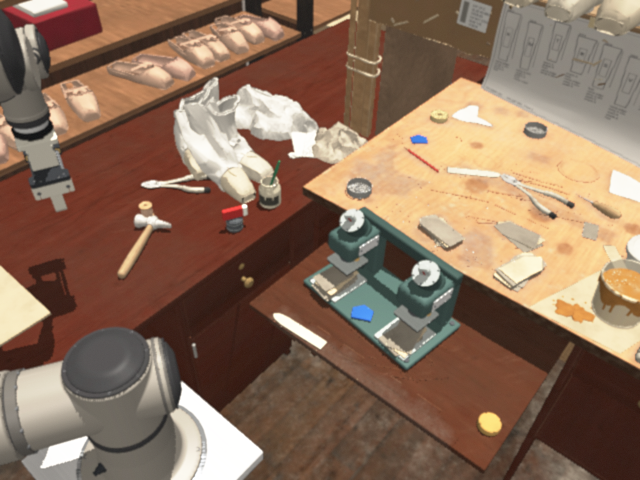

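View pics/top0.png

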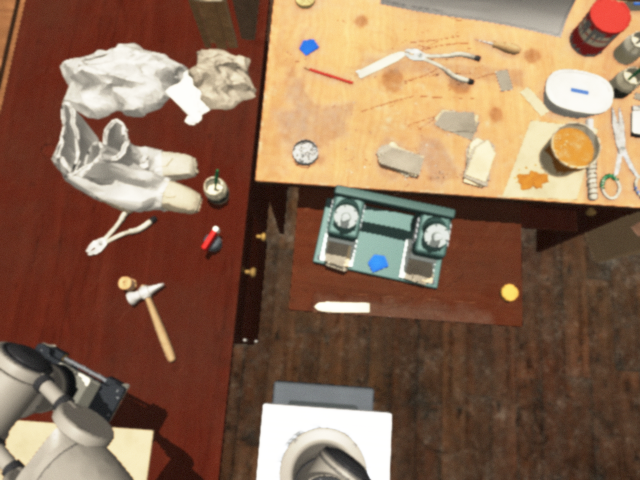

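View pics/wrist0.png

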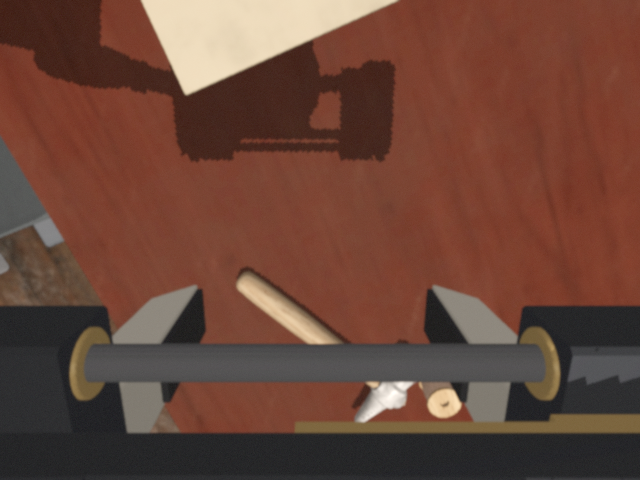

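The scene view shows the key at about (235,217), standing next to the jar. The press shafts are at about (351,220) and (425,272). In the top view the key is at about (212,240) and the shafts at about (345,215) and (433,235). I'll zoom in.

Run:
```python
from h import *
s=cv2.imread('pics/scene0.png');t=cv2.imread('pics/top0.png')
cv2.imwrite('pics/z1.png',cv2.resize(s[195:375,290:475],(740,600)[0:2] and (617,600),interpolation=cv2.INTER_CUBIC))
cv2.imwrite('pics/z2.png',cv2.resize(t[180:295,305:465],(800,575),interpolation=cv2.INTER_CUBIC))
a=cv2.resize(s[190:240,210:260],(400,400),interpolation=cv2.INTER_CUBIC);b=cv2.resize(t[215:265,187:237],(400,400),interpolation=cv2.INTER_CUBIC)
cv2.imwrite('pics/z3.png',np.hstack([a,b]))
```

```text
(no output)
```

View pics/z1.png

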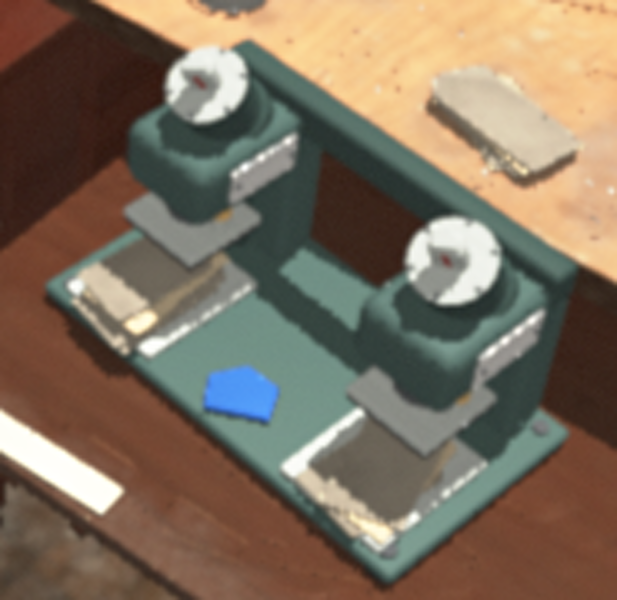

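View pics/z2.png

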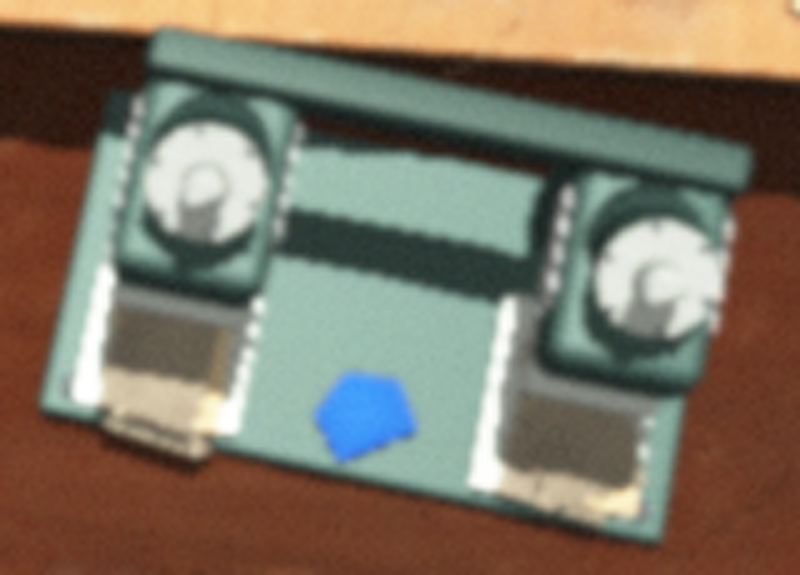

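View pics/z3.png

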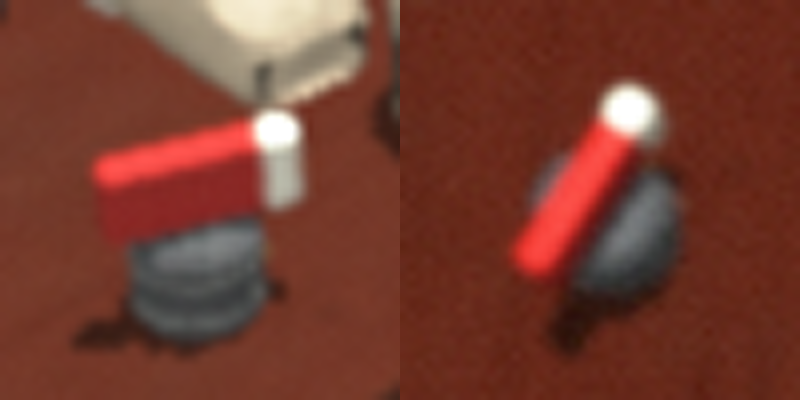

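Run:
```python
from h import *
s=ld('scene0');t=ld('top0')
L=tri((s,352.1,220.8),(t,346.6,216.6));R=tri((s,425.8,273),(t,436,235.6));print(L,R)
d=R[0]-L[0];print(np.linalg.norm(d),np.degrees(np.arctan2(-d[1],-d[0]))-90)
for z in (.064,):
    print(onz(t,203,248.3,z),onz(t,216.,227.,z))
    print(onz(s,210+100/8,190+165/8,z),onz(s,210+290/8,190+122/8,z))
```

```text
(array([ 0.59250624, -0.01052674,  0.1886316 ]), [np.float64(0.00012702549344769583), np.float64(0.00012702549344765934)]) (array([ 0.56319052, -0.21658382,  0.18929805]), [np.float64(0.000739008003569685), np.float64(0.0007390080035696286)])
0.20813307210131504 -8.097124149764724
[0.51759476 0.33869781 0.064     ] [0.5747971  0.31250632 0.064     ]
[0.52432926 0.34285947 0.064     ] [0.57949051 0.3133189  0.064     ]
```

Run:
```python
from h import *
s=ld('scene0');t=ld('top0')
print('jar',onz(t,215,200,0),onz(s,269,203,0.0),'brush',tri((s,278,163),(t,216,172)))
print('toe',onz(t,200,200,0.03),onz(s,250,198,0.02),tri((s,245,180),(t,190,195)),'toe2',onz(s,265,170,.03),onz(t,196,165,.03))
print(proj(ld('wrist0'),[0.198,0.486,0.227]))
T=ld('wrist0')['world_from_camera'];from scipy.spatial.transform import Rotation as Ro
o=robot.observe();R=Ro.from_euler('xyz',o['tool_rot']).as_matrix();print(R.T@(T[:3,3]-o['tool_pos']),R.T@T[:3,:3])
```

```text
jar [0.66409256 0.3380259  0.        ] [0.68043374 0.33242427 0.        ] brush (array([0.69770084, 0.31197585, 0.13401452]), [np.float64(0.001518991794937308), np.float64(0.001518991794937215)])
toe [0.65246965 0.37050778 0.03      ] [0.64425598 0.36844734 0.02      ] (array([0.65203883, 0.38912103, 0.0666251 ]), [np.float64(0.0016520014173451408), np.float64(0.0016520014173452913)]) toe2 [0.75514889 0.41832559 0.03      ] [0.74875494 0.39307099 0.03      ]
(np.float64(314.547454850596), np.float64(311.26160508950807))
[ 7.85535337e-02 -1.10429419e-04 -1.57940996e-01] [[ 5.01270358e-04 -9.57346034e-01 -2.88943455e-01]
 [ 9.99999792e-01  3.62907995e-04  5.32428477e-04]
 [-4.04858401e-04 -2.88943662e-01  9.57346017e-01]]
```

>>> send_rows(plan=[[[0.043,-0.02,-0.008],[0,0,-0.01],0],[[0.043,-0.02,-0.008],[0,0,-0.01],0],[[0.043,-0.02,-0.008],[0,0,-0.01],0],[[0.043,-0.02,-0.008],[0,0,-0.01],0],[[0.043,-0.02,-0.008],[0,0,-0.01],0],[[0.043,-0.02,-0.008],[0,0,-0.01],0],[[0.043,-0.02,-0.008],[0,0,-0.01],0],[[0.043,-0.018,-0.01],[0,0,-0.01],0],[[0,0,0],[0,0,0],0],[[0,0,0],[0,0,0],0]])

```text
time: 1.15
tool_pos: [0.5422, 0.3273, 0.1595]
tool_rot: [-3.14, -0.002, 2.673]
contact_force: [0.6, -0.7, -0.3]
opening: 0.0918
```

Run:
```python
from h import *
c=snap('wrist','w1');o=robot.observe();print(o['time'],o['tool_pos'],o['tool_rot'],o['contact_force'],o['qpos'])
```

```text
1.2 [0.54147439 0.32815242 0.16016472] [-3.14071201e+00 -1.26422152e-03  2.67435032e+00] [0.60239117 0.75432347 0.17025872] [ 4.23666503e-01  5.94448182e-01  1.29771109e+00  4.52395235e-04
  1.25091306e+00 -6.80030623e-01]
```

View pics/w1.png

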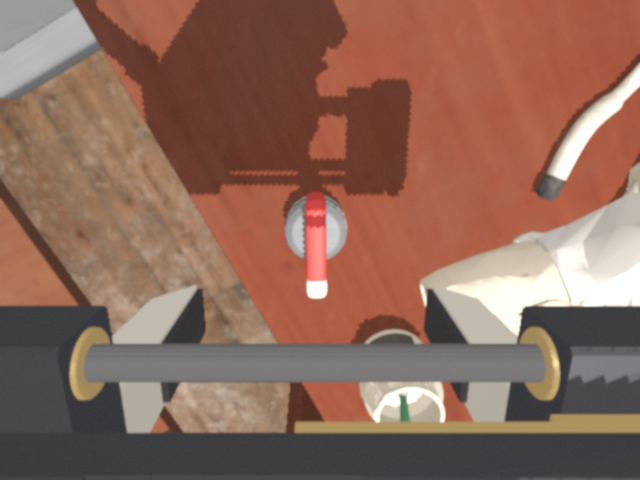

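Run:
```python
from h import *
c=ld('w1');p=c['pixels'].astype(int)
h=cv2.cvtColor(c['pixels'],cv2.COLOR_RGB2HSV)
for v in range(186,304,6):
    r=p[v,295:340]; m=(r[:,0]>200)&(r[:,1]<90); w=(r.min(1)>200)
    ii=np.where(m|w)[0]+295; print(v,ii.min() if len(ii) else 0,ii.max() if len(ii) else 0,p[v,316])
P=[onz(c,316,200,.064),onz(c,317.0,298,.064)];print(P)
d=P[1]-P[0];print(np.degrees(np.arctan2(d[1],d[0])),np.linalg.norm(d))
a=onz(c,315.4,210,.064);b=onz(c,317,290,.064);d=b-a;print(np.degrees(np.arctan2(d[1],d[0])))
im=c['pixels'][180:310,270:365,::-1];cv2.imwrite('pics/z4.png',cv2.resize(im,(438,600),interpolation=cv2.INTER_CUBIC))
```

```text
186 0 0 [104  58  44]
192 0 0 [152  58  51]
198 0 0 [180  62  59]
204 310 320 [203  74  70]
210 306 308 [236  95  91]
216 307 329 [235  94  89]
222 311 335 [204  75  70]
228 328 337 [255 131 124]
234 328 338 [255 150 142]
240 297 337 [255 149 141]
246 298 334 [255 148 139]
252 0 0 [255 148 139]
258 0 0 [255 145 136]
264 0 0 [255 145 136]
270 0 0 [255 145 136]
276 0 0 [255 145 136]
282 307 326 [255 255 255]
288 307 326 [255 255 255]
294 308 325 [255 255 255]
300 0 0 [175  97  73]
[array([0.51830746, 0.34050714, 0.064     ]), array([0.57736138, 0.31145439, 0.064     ])]
-26.19579996771171 0.06581358357518682
-25.67476251540952
```

View pics/z4.png

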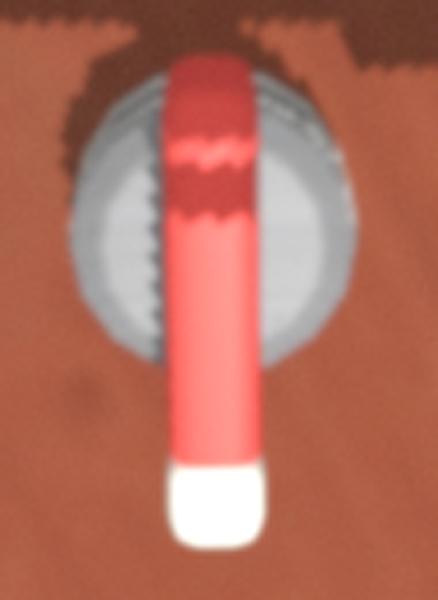

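Run:
```python
from h import *
c=ld('w1')
a=onz(c,315.9,212,.064);b=onz(c,316.9,290,.064);d=(b-a)/np.linalg.norm(b-a);t=onz(c,316.8,298.8,.064)
print(np.degrees(np.arctan2(d[1],d[0])),t,t-.036*d, 'hub',onz(c,316.2,230.3,.034))
print('hub widths',onz(c,270+72/4.61,229,.02)-onz(c,270+355/4.61,229,.02), np.degrees(2.6743-np.pi))
```

```text
-26.058201540472155 [0.57781703 0.31107674 0.064     ] [0.54547649 0.32689096 0.064     ] hub [0.54312523 0.3282379  0.034     ]
hub widths [-0.0204363  -0.04042014  0.        ] -26.773896848163936
```

>>> send_rows(plan=[[[0.003,-0.001,-0.041],[0,0,0.012],0],[[0.001,0,-0.041],[0,0,0],0],[[0,0,-0.041],[0,0,0],0],[[0,0,0],[0,0,0],60],[[0,0,0],[0,0,0],255],[[0,0,0],[0,0,0],255],[[0,0,0],[0,0,0],255],[[0,0,0],[0,0,0],255],[[0,0,0],[0,0,0],255],[[0,0,0],[0,0,0],255]], newtons=60)

```text
time: 2.2
tool_pos: [0.5462, 0.3273, 0.0383]
tool_rot: [3.141, 0.0, 2.687]
contact_force: [-0.3, 0.4, -0.3]
opening: 0.0404
```

>>> send_rows(plan=[[[0,0,0],[0,0,0],255],[[0,0,0],[0,0,0],255],[[0,0,0],[0,0,0],255],[[0,0,0],[0,0,0],255],[[0,0,0],[0,0,0],255]])

```text
time: 2.7
tool_pos: [0.5469, 0.3275, 0.0389]
tool_rot: [3.14, 0.002, 2.687]
contact_force: [0.2, -0.6, 5.5]
opening: 0.0128
```

>>> send_rows(plan=[[[0,0,0.045],[0,0,0],255],[[0,0,0.049],[0,0,0],255],[[0,0,0.049],[0,0,0],255],[[0,0,0.049],[0,0,0],255],[[0,-0.01,0.047],[0,0,0.02],255],[[0.01,-0.045,0.015],[0,0,0.05],255],[[0.01,-0.048,0.01],[0,0,0.05],255],[[0.012,-0.048,0.006],[0,0,0.05],255],[[0.012,-0.048,0],[0,0,0.05],255],[[0.012,-0.048,0],[0,0,0.05],255],[[0.012,-0.048,0],[0,0,0.05],255],[[0.012,-0.048,0],[0,0,0.05],255],[[0.012,-0.048,0],[0,0,0.05],255],[[0.01,-0.04,0],[0,0,0.03],255],[[0,0,0],[0,0,0],255],[[0,0,0],[0,0,0],255]])

```text
time: 4.3
tool_pos: [0.6478, -0.1047, 0.3065]
tool_rot: [3.14, -0.002, 3.134]
contact_force: [0.5, 0.3, -2.2]
opening: 0.0125
```

Run:
```python
from h import *
c=snap('wrist','w2');o=robot.observe();print(o['time'],o['tool_pos'],o['tool_rot'],o['contact_force'],o['qpos'],o['opening'])
```

```text
4.35 [ 0.64779858 -0.10341402  0.30701227] [ 3.14049519e+00 -1.30870647e-03  3.13618350e+00] [ 0.36527995  0.69478837 -1.08881498] [-2.75377514e-01  5.63609784e-01  9.52585167e-01  7.09797758e-04
  1.62695169e+00 -1.84072468e+00] 0.012770714886496618
```

View pics/w2.png

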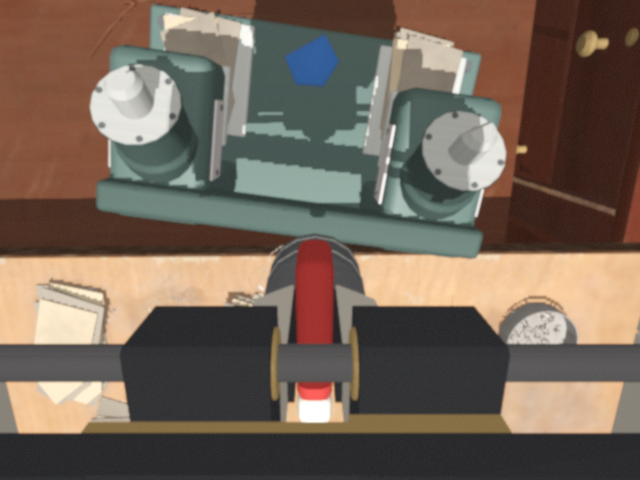

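Run:
```python
from h import *
c=ld('w2');i=c['pixels'][:,:,::-1]
a=cv2.resize(i[100:200,414:514],(400,400),interpolation=cv2.INTER_CUBIC);b=cv2.resize(i[55:155,86:186],(400,400),interpolation=cv2.INTER_CUBIC)
cv2.imwrite('pics/z5.png',np.hstack([a,b]))
s=cv2.imread('pics/scene0.png')
a=cv2.resize(s[205:237,336:368],(400,400),interpolation=cv2.INTER_CUBIC);b=cv2.resize(s[257:289,410:442],(400,400),interpolation=cv2.INTER_CUBIC)
cv2.imwrite('pics/z6.png',np.hstack([a,b]))
```

```text
(no output)
```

View pics/z5.png

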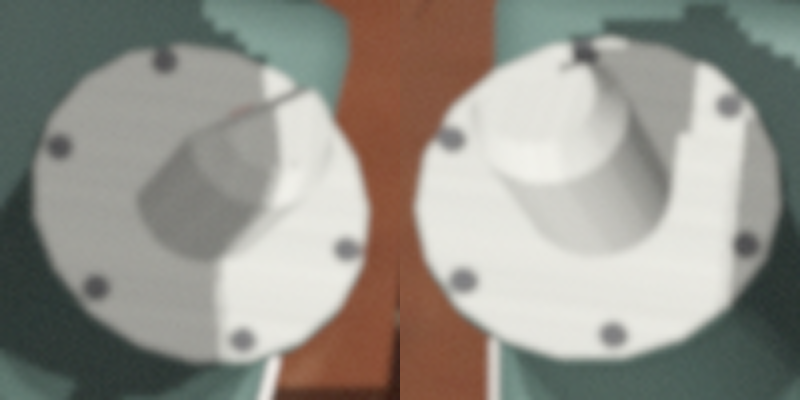

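View pics/z6.png

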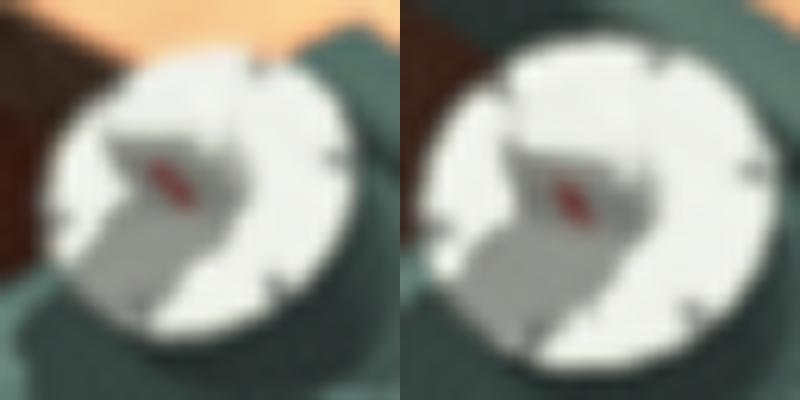

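```bash
cat >> h.py <<'E'
def disc(c,u,v,r,show=None,thr=90,sat=45):
    p=c['pixels'];hs=cv2.cvtColor(p,cv2.COLOR_RGB2HSV)
    m=((hs[...,1]<sat)&(hs[...,2]>thr)).astype(np.uint8)*255
    w=np.zeros_like(m);cv2.circle(w,(int(u),int(v)),int(r),255,-1);m&=w
    m=cv2.morphologyEx(m,cv2.MORPH_OPEN,np.ones((3,3),np.uint8))
    cs,_=cv2.findContours(m,cv2.RETR_EXTERNAL,cv2.CHAIN_APPROX_NONE);k=max(cs,key=cv2.contourArea)
    hull=cv2.convexHull(k);e=cv2.fitEllipse(k)
    if show is not None: cv2.drawContours(show,[k],-1,(0,0,255),1);cv2.ellipse(show,e,(0,255,0),1)
    return e
E
python3 - <<'E'
from h import *
w=ld('w2');s=ld('scene0');t=ld('top0')
out=[]
for c,l,r,rad in ((w,(464,150),(136,103),50),(s,(352,221),(426,273),17),(t,(346.6,216.6),(436,235.6),16)):
    im=c['pixels'][:,:,::-1].copy()
    el=disc(c,*l,rad,im);er=disc(c,*r,rad,im);print(el,er);out.append((c,el[0],er[0]))
    x0=int(min(l[0],r[0]))-rad;x1=int(max(l[0],r[0]))+rad;y0=int(min(l[1],r[1]))-rad;y1=int(max(l[1],r[1]))+rad
    q=im[max(0,y0):y1,max(0,x0):x1];k=790/q.shape[1];cv2.imwrite('pics/e%d.png'%len(out),cv2.resize(q,None,fx=k,fy=k,interpolation=cv2.INTER_CUBIC))
for i in (1,2):
    print(tri(*[(o[0],*o[i]) for o in out]))
    print(tri(*[(o[0],*o[i]) for o in out[:2]]))
    print(tri(*[(o[0],*o[i]) for o in out[::2]]))
E
```

```text
((463.983154296875, 148.45785522460938), (82.75651550292969, 90.60688018798828), 151.60177612304688) ((135.9927520751953, 103.29501342773438), (83.77782440185547, 93.7899169921875), 64.23204040527344)
((351.61273193359375, 219.9499969482422), (21.369714736938477, 26.301055908203125), 65.24590301513672) ((425.6319274902344, 272.5542297363281), (26.56719398498535, 29.266054153442383), 68.11111450195312)
((345.6984558105469, 215.8810577392578), (24.245685577392578, 25.782896041870117), 99.97917938232422) ((436.4991760253906, 235.10169982910156), (24.070579528808594, 27.014785766601562), 86.34088897705078)
(array([ 0.59258714, -0.00831495,  0.19046795]), [np.float64(0.0011349584346618188), np.float64(0.0008306496546712154), np.float64(0.0008453040705316145)])
(array([ 0.59185762, -0.00870242,  0.19099015]), [np.float64(0.0008516678839155877), np.float64(0.0008516678839154559)])
(array([ 0.59201926, -0.00834106,  0.19336454]), [np.float64(0.0006781659038479186), np.float64(0.0006781659038477813)])
(array([ 0.56327064, -0.21618262,  0.19031624]), [np.float64(0.0012943282293629533), np.float64(0.0005454604645033291), np.float64(0.0007608790793890185)])
(array([ 0.56317222, -0.21584452,  0.19009786]), [np.float64(0.0009139300283248432), np.float64(0.0009139300283247392)])
(array([ 0.56310707, -0.21602783,  0.19011966]), [np.float64(0.0010258396968185577), np.float64(0.0010258396968186724)])
```

View pics/e1.png

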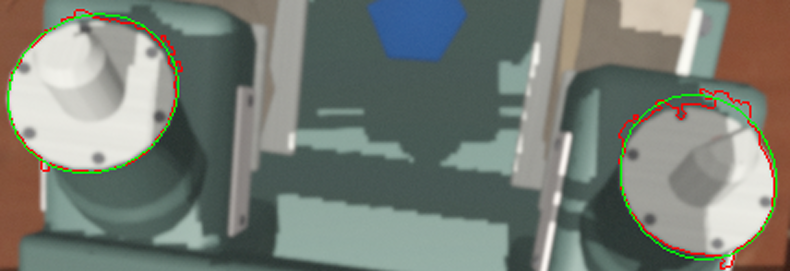

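View pics/e2.png

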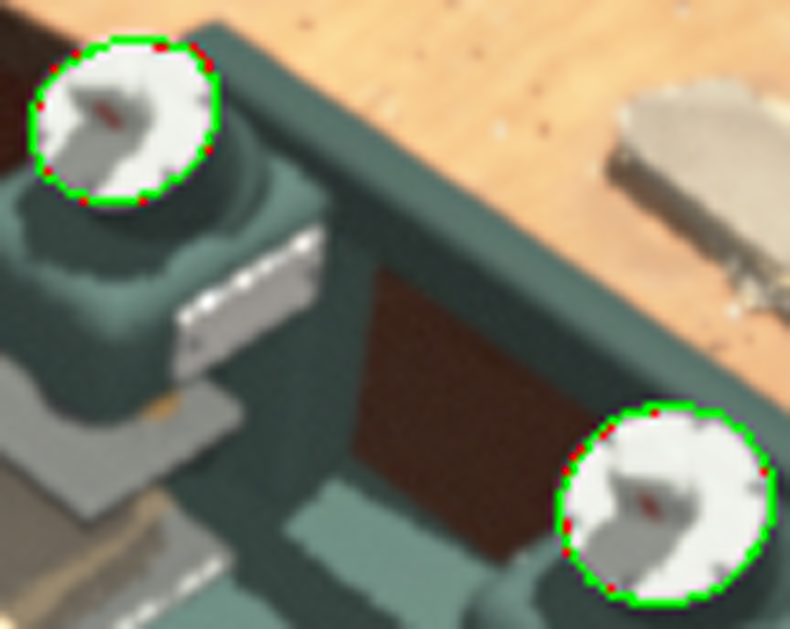

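Run:
```python
from h import *
w=ld('w2');s=ld('scene0');t=ld('top0')
L=tri((w,464.4,150.5),(s,351.6,219.95),(t,346.2,216.3));R=tri((w,135.4,104.2),(s,425.6,272.6),(t,436.3,235.3));print(L,R)
d=L[0]-R[0];print(np.linalg.norm(d),np.degrees(np.arctan2(d[1],d[0]))-90)
i=w['pixels'][:,:,::-1]
cv2.imwrite('pics/z7.png',np.hstack([cv2.resize(i[0:120,140:260],(400,400),interpolation=cv2.INTER_CUBIC),cv2.resize(i[20:140,360:480],(400,400),interpolation=cv2.INTER_CUBIC)]))
i=s['pixels'][:,:,::-1]
cv2.imwrite('pics/z8.png',np.hstack([cv2.resize(i[255:315,300:360],(400,400),interpolation=cv2.INTER_CUBIC),cv2.resize(i[305:365,372:432],(400,400),interpolation=cv2.INTER_CUBIC)]))
i=t['pixels'][:,:,::-1]
cv2.imwrite('pics/z9.png',np.hstack([cv2.resize(i[230:275,318:363],(400,400),interpolation=cv2.INTER_CUBIC),cv2.resize(i[245:290,397:442],(400,400),interpolation=cv2.INTER_CUBIC)]))
```

```text
(array([ 0.59261789, -0.00869527,  0.1907586 ]), [np.float64(0.0012730330939003604), np.float64(0.0006526358113711148), np.float64(0.000702855592796088)]) (array([ 0.56333939, -0.21620462,  0.19006391]), [np.float64(0.0006590688309883088), np.float64(0.000487412009810373), np.float64(0.0003259425682238622)])
0.20956584312802706 -8.031124102028656
```

View pics/z7.png

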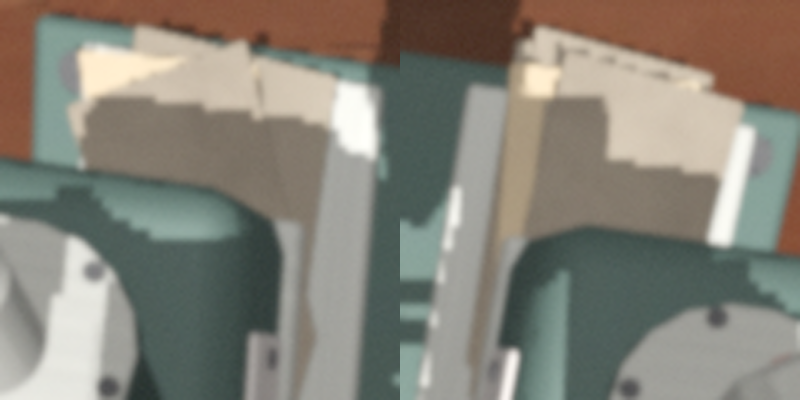

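View pics/z8.png

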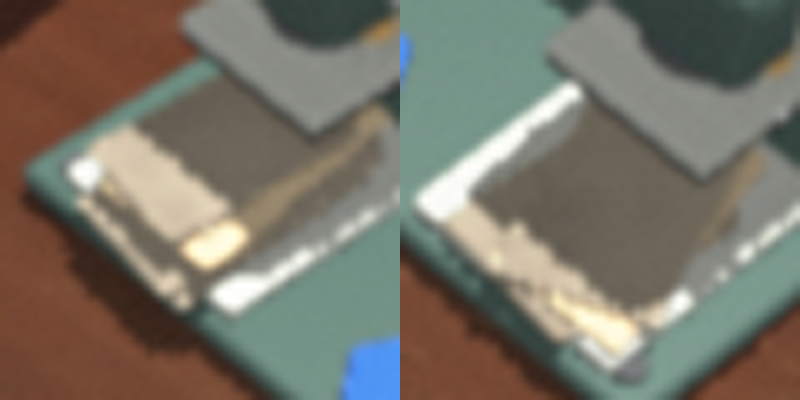

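View pics/z9.png

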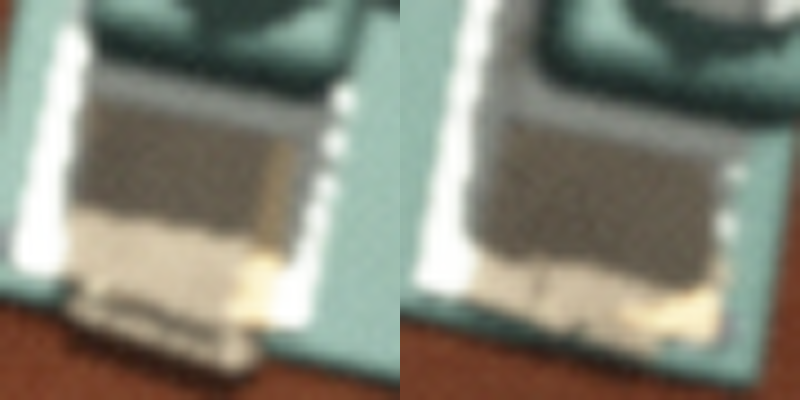

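Run:
```python
from h import *
w=ld('w2');s=ld('scene0');t=ld('top0')
print(tri((w,408.6,35.6),(s,334.5,287.2)),tri((w,462.6,50.9),(s,319,274.5)))
# right station: front corners -y side(image-left in w2) and +y
print(tri((w,140+80*.3,50*.3),(s,372+240*.15,305+345*.15)),tri((w,140+335*.3,75*.3),(s,372+50*.15,305+212*.15)))
# bed plane check: leaf z by blue pentagon centre
print(tri((w,313,61),(s,362,314),(t,378,263)))
```

```text
(array([ 0.50754581, -0.02791203,  0.06263805]), [np.float64(0.007744286674754034), np.float64(0.007744286674754067)]) (array([0.51857842, 0.02357729, 0.05877414]), [np.float64(0.0056779719429939715), np.float64(0.005677971942994033)])
(array([ 0.48205053, -0.24877957,  0.02585095]), [np.float64(0.004792199646685785), np.float64(0.004792199646685841)]) (array([ 0.48749419, -0.17530939,  0.02488743]), [np.float64(0.0026317356604068994), np.float64(0.0026317356604068872)])
(array([ 0.52038621, -0.10657376,  0.01679697]), [np.float64(0.002300850975760599), np.float64(0.0012187142358483466), np.float64(0.0011569727742370703)])
```

>>> send_rows(plan=[[[-0.03,0,-0.024],[0,0,0],255],[[-0.03,0,-0.024],[0,0,0],255],[[-0.014,0,-0.022],[0,0,0],255],[[0,0,0],[0,0,0],255],[[0,0,0],[0,0,0],255]])

```text
time: 4.85
tool_pos: [0.5747, -0.1026, 0.2388]
tool_rot: [-3.142, 0.002, 3.138]
contact_force: [0.1, -0.7, -1.6]
opening: 0.0126
```

Run:
```python
from h import *
c=snap('wrist','w3');o=robot.observe();print(o['time'],o['tool_pos'],o['tool_rot'])
p=proj(c,[.58,-.007,.2125]);print(p);u,v=map(int,p)
i=c['pixels'][:,:,::-1];cv2.imwrite('pics/z10.png',cv2.resize(i[max(0,v-75):v+75,max(0,u-75):u+75],(600,600),interpolation=cv2.INTER_CUBIC));print(u,v,max(0,v-75),max(0,u-75))
```

```text
4.9 [ 0.57541342 -0.10301841  0.239357  ] [-3.14099576e+00  3.07477406e-03  3.13804101e+00]
(np.float64(513.2267396640075), np.float64(294.60271873110963))
513 294 219 438
```

View pics/w3.png

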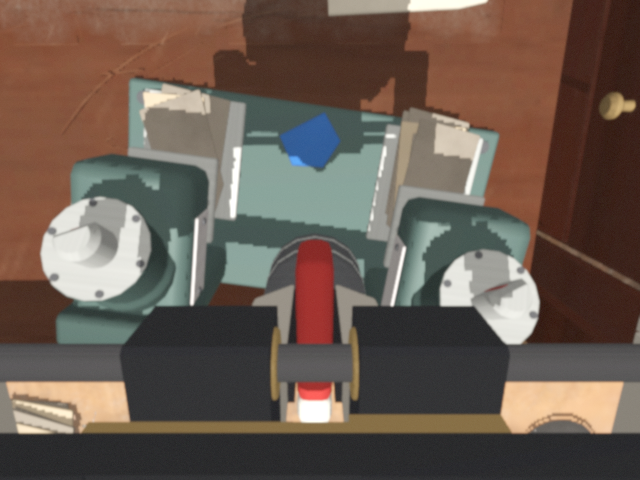

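View pics/z10.png

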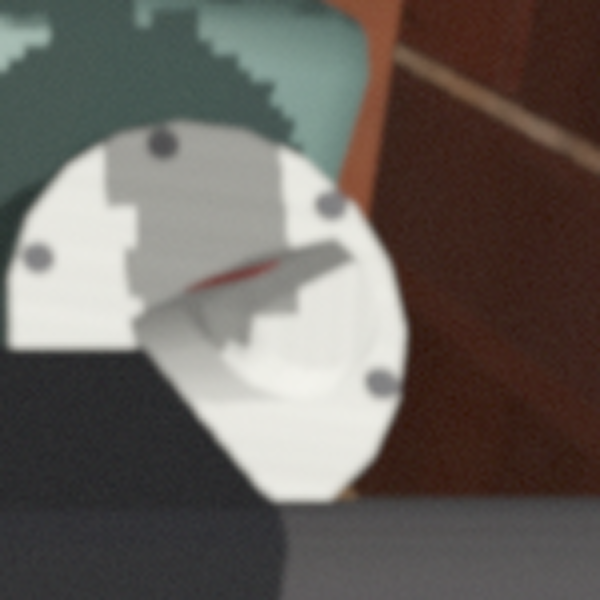

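>>> send_rows(plan=[[[0,0,0.045],[0,-0.13,0],255],[[0.015,0.02,0.021],[0,-0.13,0],255],[[0.014,0.046,0],[0,-0.13,0],255],[[0.014,0.047,0],[0,-0.13,0],255],[[0,0,0],[0,0,0],255],[[0,0,0],[0,0,0],255],[[0,0,0],[0,0,0],255]])

```text
time: 5.6
tool_pos: [0.6182, 0.009, 0.3052]
tool_rot: [3.139, 0.522, 3.137]
contact_force: [-0.0, -0.8, -1.7]
opening: 0.0127
```

Run:
```python
from h import *
c=snap('wrist','w4');o=robot.observe();print(o['time'],o['tool_pos'],o['tool_rot'],o['qpos'])
p=proj(c,[.58,-.007,.2125]);print(p);u,v=map(int,p)
i=c['pixels'][:,:,::-1];cv2.imwrite('pics/z11.png',cv2.resize(i[max(0,v-60):v+60,max(0,u-60):u+60],(600,600),interpolation=cv2.INTER_CUBIC));print(u,v,max(0,v-60),max(0,u-60))
```

```text
5.65 [0.61814061 0.0084912  0.30486001] [3.13926657 0.52126865 3.13572811] [-0.14804645  0.19311263  1.62775745  0.10109933  0.80666738 -1.76439706]
(np.float64(281.54163544661407), np.float64(111.29525871374514))
281 111 51 221
```

View pics/w4.png

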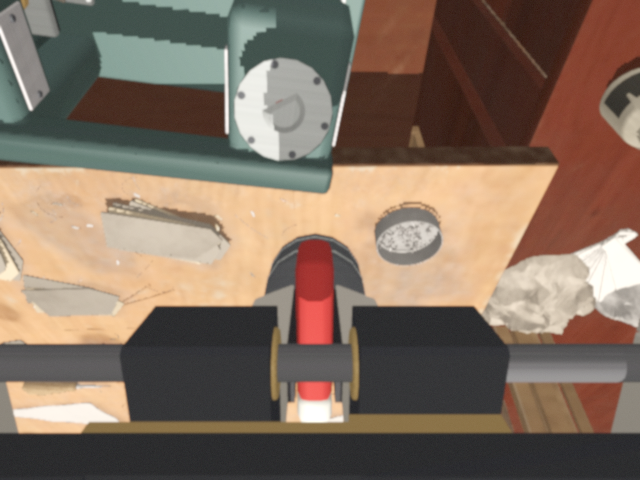

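View pics/z11.png

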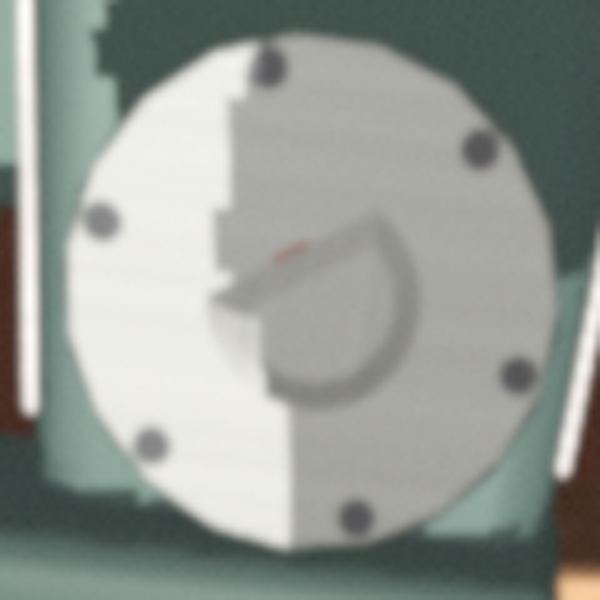

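Run:
```python
from h import *
w2=ld('w2');w3=ld('w3');w4=ld('w4');s=ld('scene0');t=ld('top0')
q=lambda x,y:(w4,221+x/5,51+y/5)
L=tri((w2,464.4,150.5),(s,351.6,219.95),(t,346.2,216.3),q(311,291));print(L)
print(tri((w2,464.4,150.5),q(311,291)))
S=L[0];ps=np.radians(-8.0);xb=np.array([np.cos(ps),np.sin(ps),0]);yb=np.array([-xb[1],xb[0],0]);z=-.5*xb+np.array([0,0,.866])
e1=np.cross(yb,z);e1/=np.linalg.norm(e1) # points to back, perpendicular to z
print('e1',e1)
def onpl(c,u,v,h):
    o,d=ray(c,u,v);P=S+h*z;return o+d*((P-o)@z)/(d@z)
for a,b,h in ((q(210,300),q(378,213),21),(q(243,312),q(385,240),26)):
    A=onpl(*a,h/1000);B=onpl(*b,h/1000);d=B-A;n=np.cross(z,d);n/=np.linalg.norm(n)
    print(h,np.linalg.norm(d),'flat dist',(A-S)@n,(B-S)@n,'n',n,'angle from e1 about z deg',np.degrees(np.arctan2(n@yb,n@e1)))
# circle extents at shaft
for p,h in ((q(420,300),21),(q(315,410),21)):
    A=onpl(*p,h/1000)-S;print(A@e1,A@yb)
# bolts & disc edges
for p in (q(66,290),q(557,300),q(290,550),q(310,32)):
    A=onpl(*p,0)-S;print('edge',A@e1,A@yb)
```

```text
(array([ 0.59258585, -0.0083804 ,  0.18996171]), [np.float64(0.0012677198283895567), np.float64(0.000611500190448769), np.float64(0.0010411880732691056), np.float64(0.0009819566309082583)])
(array([ 0.59254097, -0.00746713,  0.18931052]), [np.float64(0.0007460140445475558), np.float64(0.0007460140445474972)])
e1 [ 0.85759101 -0.12052656  0.500011  ]
21 0.019233153109469554 flat dist 0.004245564219846588 0.004245564219846589 n [-0.79640576 -0.43473247 -0.42041116] angle from e1 about z deg -147.22509884711218
26 0.015874618135632537 flat dist 0.0016283332272296349 0.0016283332272296353 n [-0.79894463 -0.42809966 -0.42239573] angle from e1 about z deg -147.64760927553806
-0.0012423878084804984 0.011536908157532123
0.010917628218674003 0.0018755597578587095
edge 0.00213958946294221 -0.026671389358616043
edge -0.00320829455283614 0.02795253572894801
edge 0.02790143453545492 0.000626173652972543
edge -0.027593217885581278 -0.0023433228860888886
```

Run:
```python
from h import *
from scipy.spatial.transform import Rotation as Ro
w=ld('w4');i=w['pixels'][:,:,::-1]
cv2.imwrite('pics/z12.png',cv2.resize(i[225:315,250:382],(792,540),interpolation=cv2.INTER_CUBIC))
S=np.array([.5926,-.0078,.1898]);ps=np.radians(-8.0);xb=np.array([np.cos(ps),np.sin(ps),0]);z=-.5*xb+np.array([0,0,.866]);z/=np.linalg.norm(z)
n=np.array([-.797,-.432,-.421]);n-=z*(n@z);n/=np.linalg.norm(n)
Rd=np.stack([-n,np.cross(-z,-n),-z],1)
o=robot.observe();R=Ro.from_euler('xyz',o['tool_rot']).as_matrix()
Rp=Ro.from_rotvec(-.145*18*z).as_matrix()@R
print((Ro.from_matrix(Rd@Rp.T)).as_rotvec(), z)
```

```text
[ 0.09345819  0.02546377 -0.03904305] [-0.49514493  0.06958808  0.86601905]
```

View pics/z12.png

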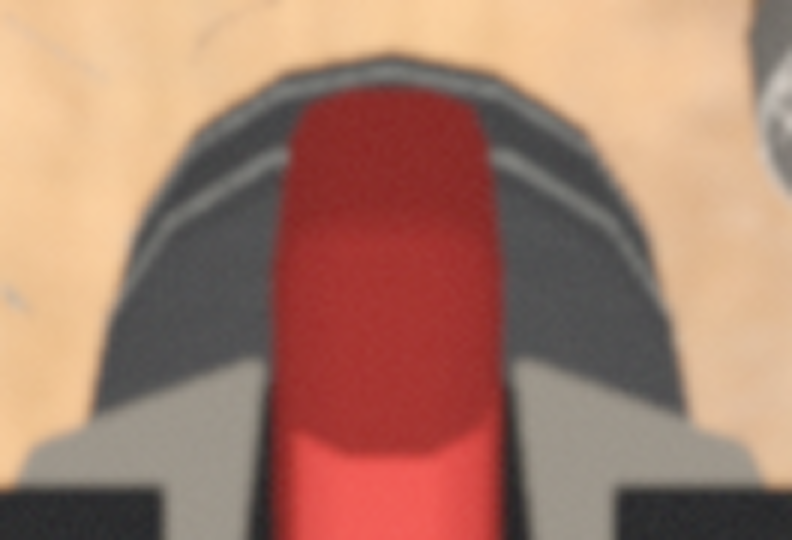

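Run:
```python
from h import *
C=np.array([.0785535,-.00011,-.157941]);M=np.array([[.0005,-.95735,-.28894],[1,.00036,.00053],[-.0004,-.28894,.95735]])
w=ld('w4')
for u,v,zz,x in ((315.5,234.7,.0385,.022),(315,240,.0045,.030),(315,300.8,-.0255,.030),):
    d=M@np.array([(u-w['cx'])/w['fx'],(v-w['cy'])/w['fy'],1]);p=C+d*(zz-C[2])/d[2];print(p, p[0]-x)
```

```text
[0.02149039 0.00056499 0.0385    ] -0.0005096070970404681
[0.02912581 0.00024804 0.0045    ] -0.0008741861799357181
[ 0.01624751  0.00020291 -0.0255    ] -0.013752488614135645
```

>>> send_rows(plan=[[[0,0,0],[0.0718,-0.0101,-0.1256],255],[[0,0,0],[0.0718,-0.0101,-0.1256],255],[[0,0,0],[0.0718,-0.0101,-0.1256],255],[[0,0,0],[0.0718,-0.0101,-0.1256],255],[[0,0,0],[0.0718,-0.0101,-0.1256],255],[[0,0,0],[0.0718,-0.0101,-0.1256],255],[[0,0,0],[0.0718,-0.0101,-0.1256],255],[[0,0,0],[0.0718,-0.0101,-0.1256],255],[[0,0,0],[0.0718,-0.0101,-0.1256],255],[[0,0,0],[0.0718,-0.0101,-0.1256],255],[[0,0,0],[0.0718,-0.0101,-0.1256],255],[[0,0,0],[0.0718,-0.0101,-0.1256],255],[[0,0,0],[0.0718,-0.0101,-0.1256],255],[[0,0,0],[0.0718,-0.0101,-0.1256],255],[[0,0,0],[0.0718,-0.0101,-0.1256],255],[[0,0,0],[0.0718,-0.0101,-0.1256],255],[[0,0,0],[0.0718,-0.0101,-0.1256],255],[[0,0,0],[0.0718,-0.0101,-0.1256],255],[[0,0,0],[0.0935,0.0255,-0.039],255],[[0,0,0],[0,0,0],255]])

```text
time: 7.65
tool_pos: [0.6185, 0.0072, 0.3048]
tool_rot: [2.839, -0.437, 0.494]
contact_force: [0.4, -0.3, -1.8]
opening: 0.0125
```

```bash
cat >> h.py <<'E'
from scipy.spatial.transform import Rotation as Ro
S=np.array([.5926,-.0078,.1898]);ps=np.radians(-8.0);xb=np.array([np.cos(ps),np.sin(ps),0]);SZ=-.5*xb+np.array([0,0,.866]);SZ/=np.linalg.norm(SZ)
SN=np.array([-.797,-.432,-.421]);SN-=SZ*(SN@SZ);SN/=np.linalg.norm(SN)
Rd=np.stack([-SN,np.cross(-SZ,-SN),-SZ],1)
def status(h=.05,n=3):
    import time
    o=robot.observe();R=Ro.from_euler('xyz',o['tool_rot']).as_matrix()
    foot=o['tool_pos']+R@[0,0,.0385]
    print('t',o['time'],'tcp',np.round(o['tool_pos'],4),'q',np.round(o['qpos'],2),'F',np.round(o['contact_force'],1),'M',np.round(o['torque'],2))
    print('foot-S',np.round(foot-S,4),'along z',round((foot-S)@SZ,4),'perp',np.round(foot-S-SZ*((foot-S)@SZ),4))
    print('rot left',np.round(Ro.from_matrix(Rd@R.T).as_rotvec(),4),'tcp target shift for h',np.round(S+h*SZ-Rd@[0,0,.0385]-o['tool_pos'],4))
E
python3 -c "
from h import *
status()"
```

```text
t 7.65 tcp [0.6185 0.0072 0.3048] q [-0.1   0.2   1.63 -0.03  0.79  1.06] F [ 0.4 -0.3 -1.8] M [-0.06  0.57 -0.02]
foot-S [0.0451 0.0122 0.0817] along z 0.0492 perp [0.0695 0.0088 0.039 ]
rot left [-0.0007  0.0027  0.0035] tcp target shift for h [-0.0698 -0.0088 -0.0383]
```

>>> send_rows(plan=[[[-0.035,-0.0044,-0.0192],[0,0,0],255],[[-0.0348,-0.0044,-0.0191],[0,0,0],255],[[0,0,0],[0,0.002,0.003],255],[[0,0,0],[0,0,0],255],[[0,0,0],[0,0,0],255]])

```text
time: 8.15
tool_pos: [0.5489, -0.0002, 0.267]
tool_rot: [2.837, -0.436, 0.501]
contact_force: [-0.0, -0.3, -1.1]
opening: 0.0126
```

Run:
```python
from h import *
status(.03)
c=snap('scene','s5');w=snap('wrist','w5');t=snap('top','t5')
i=c['pixels'][:,:,::-1]
a=cv2.resize(i[170:260,300:400],(400,360),interpolation=cv2.INTER_CUBIC);b=cv2.resize(w['pixels'][:,:,::-1],(400,300))
cv2.imwrite('pics/z13.png',cv2.resize(i[165:250,305:405],(800,680),interpolation=cv2.INTER_CUBIC)[:600])
```

```text
t 8.15 tcp [ 5.489e-01 -2.000e-04  2.670e-01] q [-0.14  0.1   1.86  0.    0.66  1.  ] F [-0.  -0.3 -1.1] M [-0.01  0.58  0.04]
foot-S [-0.0246  0.0049  0.0439] along z 0.0505 perp [0.0004 0.0014 0.0001]
rot left [ 0.0017  0.0026 -0.0028] tcp target shift for h [ 0.0098 -0.0028 -0.0179]
```

View pics/z13.png

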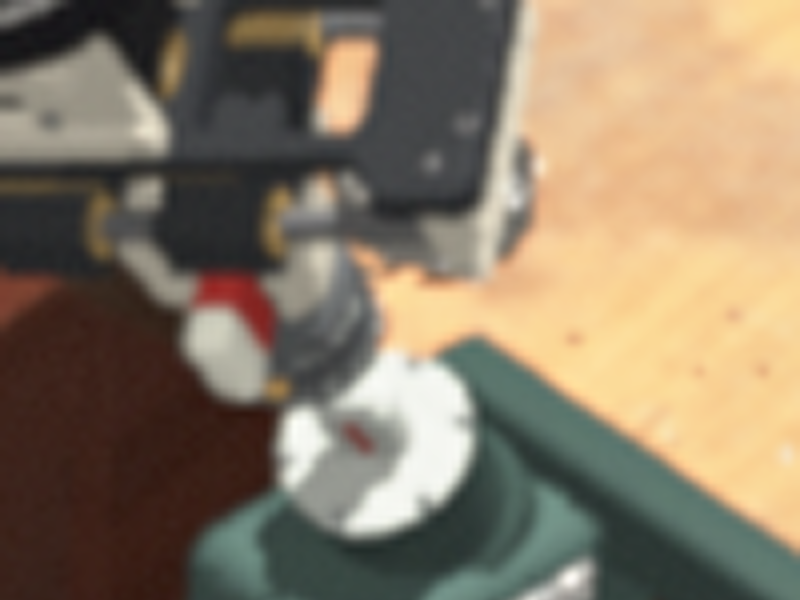

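View pics/w5.png

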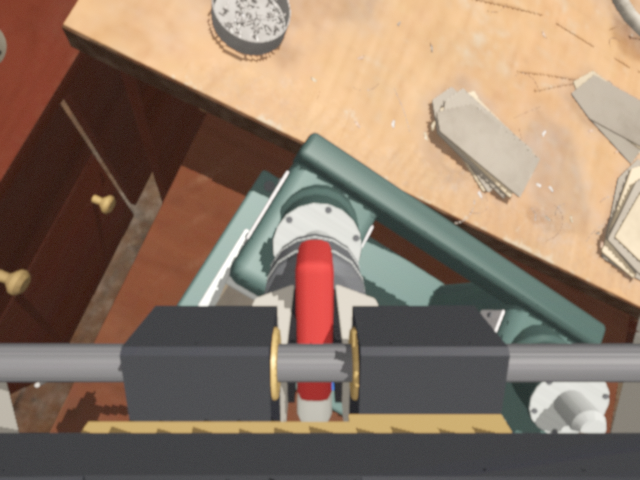

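Run:
```python
from h import *
w=ld('w5');print(w['cx'],w['cy'])
C=np.array([.0785535,-.00011,-.157941]);M=np.array([[.0005,-.95735,-.28894],[1,.00036,.00053],[-.0004,-.28894,.95735]])
for zz,y in ((0,0),(.0385,0),(.089,0),(.089,.001)):
    q=M.T@(np.array([0,y,zz])-C);print(zz,y,w['fx']*q[0]/q[2]+w['cx'],w['fy']*q[1]/q[2]+w['cy'])
hs=cv2.cvtColor(w['pixels'],cv2.COLOR_RGB2HSV)
for v in (205,210,215,220,225,230,235,240):
    r=w['pixels'][v,255:385].astype(int);m=(hs[v,255:385,1]<40)&(hs[v,255:385,2]>120);ii=np.where(m)[0]+255;print(v,ii.min(),ii.max(),(ii.min()+ii.max())/2)
# rim of disc extreme (toward tool +x) expected v with foot on axis
q=M.T@(np.array([.0275,0,.089])-C);print('rim v',w['fy']*q[1]/q[2]+w['cy'])
for v in range(190,214,2):print(v,w['pixels'][v,318],end=' ')
e=np.array(w['world_from_camera'])@np.array([0,0,0,1])
print(proj(w,S),proj(w,S+.026*SZ))
```

```text
314.3402128501066 239.05436404842908
0 0 314.3583591810062 310.1497696934583
0.0385 0 314.3246322746932 275.64623326234306
0.089 0 314.29494063982 245.27088854380594
0.089 0.001 315.90873874379804 245.27145679526032
205 255 384 319.5
210 255 365 310.0
215 255 367 311.0
220 255 366 310.5
225 255 373 314.0
230 262 372 317.0
235 259 369 314.0
240 255 367 311.0
rim v 201.63667479609418
190 [ 99 122 114] 192 [ 98 123 115] 194 [ 86 107 100] 196 [76 96 89] 198 [78 96 91] 200 [79 97 91] 202 [119 132 124] 204 [208 210 203] 206 [231 231 225] 208 [232 233 226] 210 [231 231 225] 212 [228 227 221] (np.float64(316.7766249690068), np.float64(246.38454024016633)) (np.float64(317.01884938466185), np.float64(260.4995782398357))
```

>>> send_rows(plan=[[[0.0047,-0.0022,-0.0087],[0,0,0],255],[[0.005,-0.0007,-0.0087],[0,0,0],255],[[0,0,0],[0,0,0],255],[[0.0025,-0.0003,-0.0043],[0,0,0],255],[[0,0,0],[0,0,0],255]])

```text
time: 8.8
tool_pos: [0.5595, -0.0027, 0.243]
tool_rot: [2.841, -0.433, 0.499]
contact_force: [0.2, -0.0, -1.5]
opening: 0.0128
```

```bash
python3 -c "
from h import *
status(.02)"
```

```text
t 8.8 tcp [ 0.5595 -0.0027  0.243 ] q [-0.14  0.14  1.87  0.01  0.6   0.99] F [ 0.2 -0.  -1.5] M [ 0.03  0.7  -0.02]
foot-S [-0.0141  0.0024  0.0198] along z 0.0243 perp [-0.0021  0.0007 -0.0012]
rot left [-0.     -0.0018 -0.0029] tcp target shift for h [ 0.0042 -0.001  -0.0025]
```

>>> send_rows(plan=[[[0.001,-0.0001,-0.0017],[0,0,0],255],[[0.001,-0.0001,-0.0017],[0,0,0],255],[[0,0,0],[0,0,0],255]])

```text
time: 9.1
tool_pos: [0.5614, -0.0029, 0.2402]
tool_rot: [2.84, -0.434, 0.499]
contact_force: [-0.8, -0.6, -1.9]
opening: 0.0127
```

Run:
```python
from h import *
status(.02);c=snap('scene','s6');status(.02)
i=c['pixels'][:,:,::-1]
cv2.imwrite('pics/z14.png',cv2.resize(i[175:250,315:395],(640,600),interpolation=cv2.INTER_CUBIC))
```

```text
t 9.1 tcp [ 0.5614 -0.0029  0.2402] q [-0.14  0.15  1.87  0.01  0.6   0.99] F [-0.8 -0.6 -1.9] M [0.03 0.67 0.09]
foot-S [-0.0121  0.0022  0.0171] along z 0.0209 perp [-0.0018  0.0008 -0.0011]
rot left [ 0.0001 -0.0009 -0.0029] tcp target shift for h [ 0.0022 -0.0008  0.0003]
t 9.15 tcp [ 0.5614 -0.0029  0.2403] q [-0.14  0.15  1.87  0.01  0.6   0.99] F [ 0.   0.4 -1.9] M [ 0.02  0.64 -0.01]
foot-S [-0.0121  0.0023  0.0172] along z 0.021 perp [-0.0017  0.0008 -0.001 ]
rot left [ 0.0001 -0.0008 -0.0029] tcp target shift for h [ 0.0022 -0.0008  0.0001]
```

View pics/z14.png

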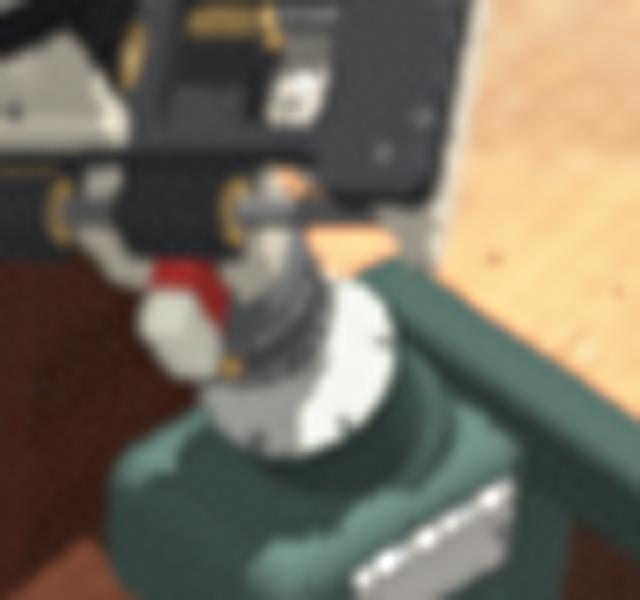

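>>> send_rows(plan=[[[0.0017,-0.0005,-0.0013],[0,0,0],255],[[0.0015,-0.0004,-0.0013],[0,0,0],255],[[0.001,-0.0001,-0.0017],[0,0,0],255],[[0,0,0],[0,0,0],255]])

```text
time: 9.55
tool_pos: [0.5656, -0.004, 0.2357]
tool_rot: [2.841, -0.434, 0.499]
contact_force: [-0.3, -1.2, -2.3]
opening: 0.0123
```

```bash
python3 -c "
from h import *
status(.0)"
```

```text
t 9.55 tcp [ 0.5656 -0.004   0.2357] q [-0.14  0.16  1.87  0.01  0.59  0.99] F [-0.3 -1.2 -2.3] M [-0.02  0.65  0.04]
foot-S [-0.008   0.0012  0.0125] along z 0.0149 perp [-0.0006  0.0002 -0.0004]
rot left [ 0.     -0.0013 -0.0028] tcp target shift for h [ 0.0079 -0.0012 -0.0125]
```

>>> send_rows(plan=[[[0.0015,-0.0002,-0.0026],[0,0,0],255],[[0.0015,-0.0002,-0.0026],[0,0,0],255],[[0.0015,-0.0002,-0.0026],[0,0,0],255],[[0,0,0],[0,0,0],255]])

```text
time: 9.95
tool_pos: [0.5702, -0.0045, 0.2277]
tool_rot: [2.841, -0.434, 0.499]
contact_force: [-0.1, 0.4, -2.4]
opening: 0.0125
```

```bash
python3 -c "
from h import *
status(.0)"
```

```text
t 9.95 tcp [ 0.5702 -0.0045  0.2277] q [-0.14  0.18  1.87  0.01  0.57  0.99] F [-0.1  0.4 -2.4] M [-0.09  0.63 -0.02]
foot-S [-0.0034  0.0007  0.0045] along z 0.0057 perp [-0.0006  0.0003 -0.0004]
rot left [-0.     -0.0013 -0.0028] tcp target shift for h [ 0.0034 -0.0006 -0.0046]
```

>>> send_rows(plan=[[[0.001,-0.0001,-0.0017],[0,0,0],255],[[0.001,-0.0001,-0.0017],[0,0,0],255],[[0.0005,0,-0.0009],[0,0,0],255],[[0.0005,0,-0.0009],[0,0,0],255],[[0,0,0],[0,0,0],255]])

```text
time: 10.45
tool_pos: [0.573, -0.0048, 0.2227]
tool_rot: [2.841, -0.434, 0.499]
contact_force: [-0.4, -1.6, -3.2]
opening: 0.0126
```

```bash
python3 -c "
from h import *
status(.0)"
```

```text
t 10.45 tcp [ 0.573  -0.0048  0.2227] q [-0.14  0.19  1.87  0.01  0.55  0.99] F [-0.4 -1.6 -3.2] M [-0.16  0.91 -0.05]
foot-S [-0.0006  0.0004 -0.0004] along z -0.0001 perp [-0.0006  0.0004 -0.0004]
rot left [ 0.0001 -0.0013 -0.0028] tcp target shift for h [ 0.0005 -0.0004  0.0004]
```

>>> send_rows(plan=[[[0.0005,-0.0001,-0.0009],[0,0,0],255],[[0.0005,-0.0001,-0.0009],[0,0,0],255],[[0,0,0],[0,0,0],255]])

```text
time: 10.75
tool_pos: [0.574, -0.0049, 0.221]
tool_rot: [2.84, -0.434, 0.499]
contact_force: [-1.9, -0.9, -3.7]
opening: 0.0125
```

```bash
python3 -c "
from h import *
status(.0)
c=snap('scene','s7');i=c['pixels'][:,:,::-1]
cv2.imwrite('pics/z15.png',cv2.resize(i[175:250,315:395],(640,600),interpolation=cv2.INTER_CUBIC))"
```

```text
t 10.75 tcp [ 0.574  -0.0049  0.221 ] q [-0.14  0.2   1.87  0.01  0.55  0.99] F [-1.9 -0.9 -3.7] M [-0.14  0.94 -0.11]
foot-S [ 0.0005  0.0003 -0.0021] along z -0.0021 perp [-0.0005  0.0004 -0.0003]
rot left [ 0.0001 -0.0011 -0.0029] tcp target shift for h [-0.0005 -0.0002  0.0021]
```

View pics/z15.png

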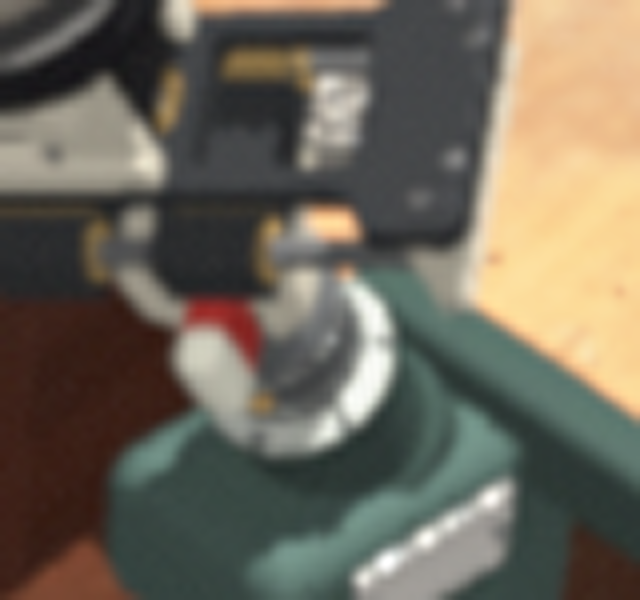

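>>> send_rows(plan=[[[0.0005,-0.0001,-0.0009],[0,0,0],255],[[0.0005,-0.0001,-0.0009],[0,0,0],255],[[0,0,0],[0,0,0],255]])

```text
time: 11.1
tool_pos: [0.5751, -0.0051, 0.2193]
tool_rot: [2.84, -0.434, 0.499]
contact_force: [-1.1, -0.7, -3.9]
opening: 0.0128
```

```bash
python3 -c "
from h import *
status(.0)"
```

```text
t 11.1 tcp [ 0.5751 -0.0051  0.2193] q [-0.14  0.2   1.87  0.01  0.54  0.99] F [-1.1 -0.7 -3.9] M [-0.16  1.03 -0.16]
foot-S [ 0.0015  0.     -0.0039] along z -0.0041 perp [-0.0005  0.0003 -0.0003]
rot left [ 0.     -0.001  -0.0028] tcp target shift for h [-0.0016  0.      0.0039]
```

>>> send_rows(plan=[[[0.0005,-0.0001,-0.0009],[0,0,0],255],[[0.0005,-0.0001,-0.0009],[0,0,0],255],[[0,0,0],[0,0,0],255]])

```text
time: 11.4
tool_pos: [0.5757, -0.0052, 0.2185]
tool_rot: [2.84, -0.434, 0.5]
contact_force: [-11.3, -0.3, 6.6]
opening: 0.013
```

```bash
python3 -c "
from h import *
status(.0)
c=snap('wrist','w8');i=c['pixels'][:,:,::-1]
cv2.imwrite('pics/z16.png',cv2.resize(i[200:320,235:395],(800,600),interpolation=cv2.INTER_CUBIC))"
```

```text
t 11.4 tcp [ 0.5757 -0.0052  0.2185] q [-0.14  0.2   1.87  0.01  0.54  0.99] F [-11.3  -0.3   6.6] M [-0.2   1.69 -0.21]
foot-S [ 0.0021 -0.0001 -0.0047] along z -0.0051 perp [-0.0004  0.0003 -0.0002]
rot left [ 0.0002 -0.0004 -0.003 ] tcp target shift for h [-0.0022  0.0001  0.0047]
```

View pics/z16.png

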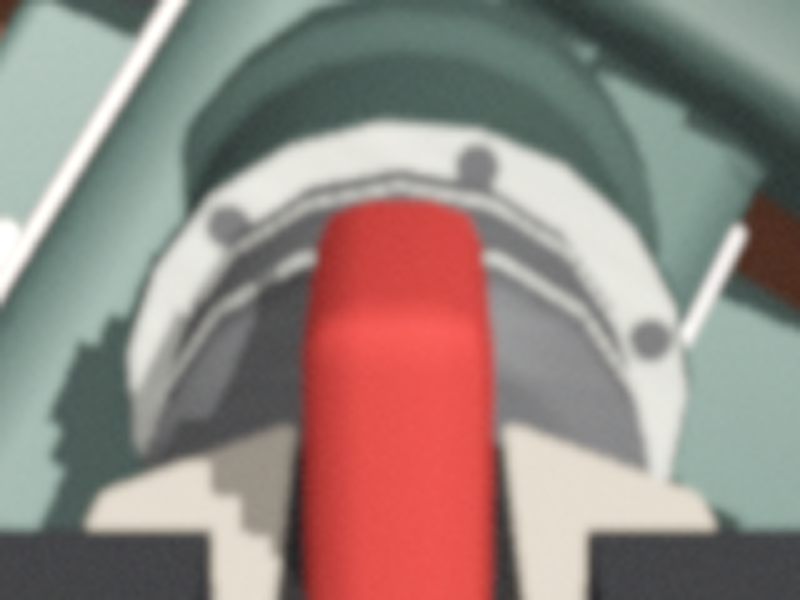

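>>> send_rows(plan=[[[0,0,0],[0.0693,-0.0097,-0.1212],255],[[0,0,0],[0.0693,-0.0097,-0.1212],255],[[0,0,0],[0.0693,-0.0097,-0.1212],255],[[0,0,0],[0,0,0],255]])

```text
time: 11.85
tool_pos: [0.5739, -0.0062, 0.2175]
tool_rot: [3.057, -0.513, 0.031]
contact_force: [-17.8, -6.3, 9.6]
opening: 0.0126
```

```bash
cat >> h.py <<'E'
def st2():
    status(0);o=robot.observe();R=Ro.from_euler('xyz',o['tool_rot']).as_matrix()
    rv=Ro.from_matrix(R@Rd.T).as_rotvec();print('turned cw',-rv@SZ,'tilt',np.round(rv-SZ*(rv@SZ),4),'Fax',o['contact_force']@SZ,'Tax',o['torque']@SZ,'open',o['opening'])
E
python3 -c "
from h import *
st2()"
```

```text
t 11.85 tcp [ 0.5739 -0.0062  0.2175] q [-0.15  0.2   1.88  0.01  0.54  1.41] F [-17.8  -6.3   9.6] M [-1.26  2.74 -0.98]
foot-S [ 0.0003 -0.0011 -0.0058] along z -0.0052 perp [-0.0023 -0.0007 -0.0013]
rot left [-0.2077  0.0254  0.3647] tcp target shift for h [-0.0004  0.0011  0.0057]
turned cw 0.4204279106874025 tilt [-0.0005  0.0039 -0.0006] Fax 16.679192349099154 Tax -0.02832697670229737 open 0.012645934001455363
```

>>> send_rows(plan=[[[0,0,0],[0.0693,-0.0097,-0.1212],255],[[0,0,0],[0.0693,-0.0097,-0.1212],255],[[0,0,0],[0,0,0],255]])

```text
time: 12.15
tool_pos: [0.5736, -0.0053, 0.2172]
tool_rot: [-3.066, -0.514, -0.291]
contact_force: [-19.3, -1.7, 9.3]
opening: 0.0128
```

```bash
python3 -c "
from h import *
st2()"
```

```text
t 12.15 tcp [ 0.5736 -0.0053  0.2172] q [-0.14  0.2   1.88  0.01  0.54  1.69] F [-19.3  -1.7   9.3] M [-0.41  2.78 -0.51]
foot-S [-0.0001 -0.0001 -0.006 ] along z -0.0052 perp [-0.0027  0.0003 -0.0015]
rot left [-0.3469  0.044   0.6071] tcp target shift for h [-0.0001  0.0002  0.006 ]
turned cw 0.7005837229732542 tilt [ 0.      0.0047 -0.0004] Fax 17.495833813103037 Tax -0.04901834821910991 open 0.012823024383799399
```

>>> send_rows(plan=[[[0,0,0],[0.0693,-0.0097,-0.1212],255],[[0,0,0],[0.0693,-0.0097,-0.1212],255],[[0,0,0],[0,0,0],255]])

```text
time: 12.45
tool_pos: [0.5738, -0.0044, 0.2172]
tool_rot: [-2.915, -0.472, -0.605]
contact_force: [-18.6, 3.2, 9.3]
opening: 0.0131
```

```bash
python3 -c "
from h import *
st2()
c=snap('scene','s9');i=c['pixels'][:,:,::-1]
cv2.imwrite('pics/z17.png',cv2.resize(i[185:320,295:455],(711,600),interpolation=cv2.INTER_CUBIC))"
```

```text
t 12.45 tcp [ 0.5738 -0.0044  0.2172] q [-0.14  0.2   1.88  0.01  0.54  1.97] F [-18.6   3.2   9.3] M [ 0.37  2.66 -0.1 ]
foot-S [ 0.0001  0.0008 -0.006 ] along z -0.0052 perp [-0.0024  0.0012 -0.0015]
rot left [-0.4862  0.0637  0.8493] tcp target shift for h [-0.0003 -0.0007  0.0059]
turned cw 0.9806620924219421 tilt [0.0007 0.0046 0.    ] Fax 17.445012817937098 Tax -0.08596613442303393 open 0.013060031152905788
```

View pics/z17.png

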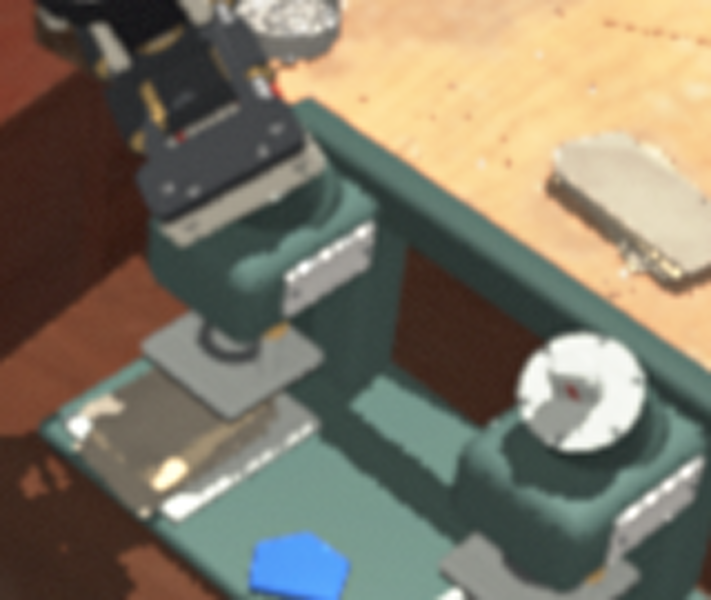

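>>> send_rows(plan=[[[0,0,0],[0.0693,-0.0097,-0.1212],255],[[0,0,0],[0.0396,-0.0056,-0.0693],255],[[0,0,0],[0,0,0],255]])

```text
time: 12.8
tool_pos: [0.574, -0.0039, 0.2173]
tool_rot: [-2.814, -0.412, -0.838]
contact_force: [-16.7, 4.6, 8.4]
opening: 0.0126
```

```bash
python3 -c "
from h import *
st2()"
```

```text
t 12.8 tcp [ 0.574  -0.0039  0.2173] q [-0.14  0.2   1.88  0.01  0.54  2.19] F [-16.7   4.6   8.4] M [0.93 2.42 0.2 ]
foot-S [ 0.0004  0.0013 -0.0059] along z -0.0052 perp [-0.0022  0.0017 -0.0014]
rot left [-0.5948  0.0792  1.0381] tcp target shift for h [-0.0005 -0.0012  0.0058]
turned cw 1.1990688945317758 tilt [0.0011 0.0043 0.0003] Fax 15.90022030967857 Tax -0.12010946322339726 open 0.0125623050862216
```

>>> send_rows(plan=[[[0,0,0],[0.0396,-0.0056,-0.0693],255],[[0,0,0],[0.0297,-0.0042,-0.052],255],[[0,0,0],[0,0,0],255]])

```text
time: 13.1
tool_pos: [0.5743, -0.0036, 0.2175]
tool_rot: [-2.76, -0.364, -0.979]
contact_force: [-15.1, 6.7, 8.7]
opening: 0.0127
```

```bash
python3 -c "
from h import *
st2()
c=snap('scene','s10');i=c['pixels'][:,:,::-1]
cv2.imwrite('pics/z18.png',cv2.resize(i[185:320,295:455],(711,600),interpolation=cv2.INTER_CUBIC))"
```

```text
t 13.1 tcp [ 0.5743 -0.0036  0.2175] q [-0.14  0.2   1.88  0.01  0.54  2.33] F [-15.1   6.7   8.7] M [1.2  2.19 0.6 ]
foot-S [ 0.0007  0.0017 -0.0057] along z -0.0052 perp [-0.0019  0.0021 -0.0012]
rot left [-0.664   0.0892  1.1584] tcp target shift for h [-0.0007 -0.0016  0.0057]
turned cw 1.3381669173373874 tilt [0.0014 0.0039 0.0005] Fax 15.467165199724203 Tax 0.07360776034879657 open 0.012679414475980534
```

View pics/z18.png

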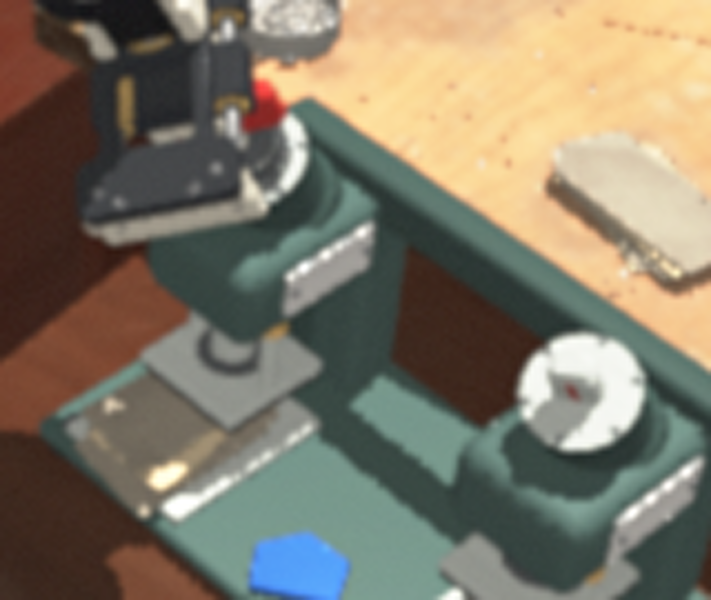

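>>> send_rows(plan=[[[0,0,0],[0.0297,-0.0042,-0.052],255],[[0,0,0],[0.0297,-0.0042,-0.052],255],[[0,0,0],[0,0,0],255]])

```text
time: 13.45
tool_pos: [0.5745, -0.0033, 0.2176]
tool_rot: [-2.72, -0.317, -1.096]
contact_force: [-13.8, 9.8, 7.4]
opening: 0.0129
```

```bash
python3 -c "
from h import *
st2()"
```

```text
t 13.45 tcp [ 0.5745 -0.0033  0.2176] q [-0.14  0.2   1.88  0.01  0.54  2.45] F [-13.8   9.8   7.4] M [1.46 2.11 0.69]
foot-S [ 0.0009  0.0019 -0.0056] along z -0.0052 perp [-0.0016  0.0023 -0.0011]
rot left [-0.7238  0.0979  1.2621] tcp target shift for h [-0.001  -0.0018  0.0056]
turned cw 1.4582200210128244 tilt [0.0018 0.0035 0.0007] Fax 13.922797509324608 Tax 0.01778032580624336 open 0.01285350189175131
```

>>> send_rows(plan=[[[0,0,0],[0.0297,-0.0042,-0.052],255],[[0,0,0],[0.0198,-0.0028,-0.0346],255],[[0,0,0],[0,0,0],255]])

```text
time: 13.75
tool_pos: [0.5748, -0.003, 0.2177]
tool_rot: [-2.692, -0.276, -1.189]
contact_force: [-12.1, 11.7, 7.4]
opening: 0.0127
```

```bash
python3 -c "
from h import *
st2()
c=snap('scene','s11');i=c['pixels'][:,:,::-1]
cv2.imwrite('pics/z19.png',cv2.resize(i[185:320,295:455],(711,600),interpolation=cv2.INTER_CUBIC))"
```

```text
t 13.75 tcp [ 0.5748 -0.003   0.2177] q [-0.14  0.2   1.88  0.01  0.54  2.55] F [-12.1  11.7   7.4] M [1.56 1.92 1.43]
foot-S [ 0.0012  0.0022 -0.0054] along z -0.0051 perp [-0.0013  0.0026 -0.001 ]
rot left [-0.7727  0.1052  1.3466] tcp target shift for h [-0.0012 -0.0021  0.0054]
turned cw 1.5561390589801805 tilt [0.0022 0.0031 0.001 ] Fax 13.234082755703817 Tax 0.5962297819568587 open 0.012661116250593763
```

View pics/z19.png

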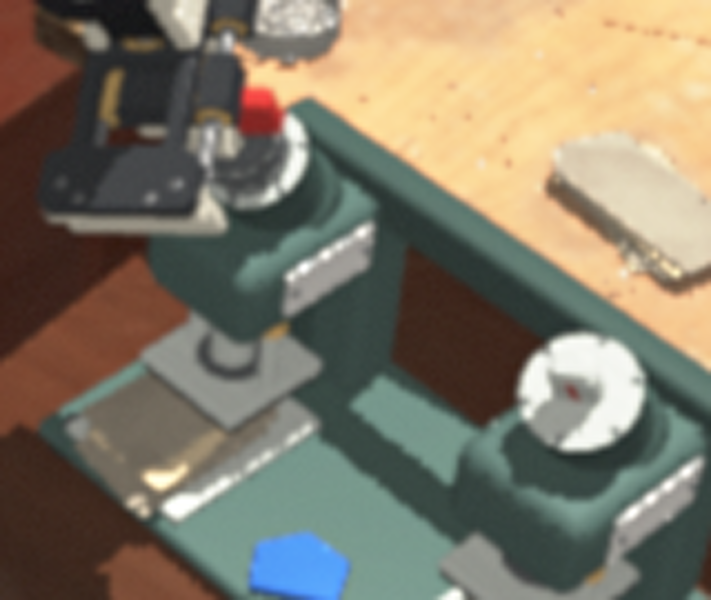

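>>> send_rows(plan=[[[0,0,0],[0.0248,-0.0035,-0.0433],255],[[0,0,0],[0.0248,-0.0035,-0.0433],255],[[0,0,0],[0,0,0],255]])

```text
time: 14.1
tool_pos: [0.5751, -0.0028, 0.218]
tool_rot: [-2.668, -0.232, -1.281]
contact_force: [-9.9, 12.7, 6.9]
opening: 0.0126
```

```bash
python3 -c "
from h import *
st2()"
```

```text
t 14.1 tcp [ 0.5751 -0.0028  0.218 ] q [-0.14  0.2   1.88  0.01  0.54  2.65] F [-9.9 12.7  6.9] M [1.65 1.6  2.03]
foot-S [ 0.0016  0.0025 -0.0052] along z -0.0051 perp [-0.0009  0.0028 -0.0008]
rot left [-0.8224  0.1127  1.4321] tcp target shift for h [-0.0016 -0.0023  0.0052]
turned cw 1.6552962751515632 tilt [0.0028 0.0025 0.0014] Fax 11.751111027632676 Tax 1.0559214921148798 open 0.012554953216847027
```

>>> send_rows(plan=[[[0,0,0],[-0.0248,0.0035,0.0433],255],[[0,0,0],[-0.0248,0.0035,0.0433],255],[[-0.0005,0,0.0009],[0,0,0],255],[[0,0,0],[0,0,0],130],[[0,0,0],[0,0,0],130],[[0,0,0],[0,0,0],130],[[0,0,0],[0,0,0],130],[[0,0,0],[0,0,0],130],[[0,0,0],[0,0,0],130]])

```text
time: 15.0
tool_pos: [0.5758, -0.0055, 0.2187]
tool_rot: [-2.691, -0.279, -1.192]
contact_force: [-0.5, -0.8, -0.2]
opening: 0.0453
```

```bash
python3 -c "
from h import *
st2()"
```

```text
t 15.0 tcp [ 0.5758 -0.0055  0.2187] q [-0.14  0.2   1.88  0.01  0.54  2.55] F [-0.5 -0.8 -0.2] M [0.1  0.42 0.01]
foot-S [ 0.0023 -0.0004 -0.0045] along z -0.005 perp [-0.0002 -0.     -0.0001]
rot left [-0.7725  0.1093  1.3478] tcp target shift for h [-0.0022  0.0004  0.0045]
turned cw 1.5573854550597581 tilt [ 0.0014 -0.001   0.0009] Fax 0.020892844857036404 Tax -0.014994044813198918 open 0.045334377621095406
```

Released with no load on the tool. Retreating straight along the shaft axis.

>>> send_rows(plan=[[[-0.005,0.0007,0.0087],[0,0,0],130],[[-0.01,0.0014,0.0173],[0,0,0],130],[[-0.02,0.0028,0.0346],[0,0,0],130],[[-0.02,0.0028,0.0346],[0,0,0],130],[[-0.02,0.0028,0.0346],[0,0,0],130],[[0,0.04,0.02],[0,0,0],130],[[0,0.045,0],[0,0,0],130],[[0,0.045,0],[0,0,0],130],[[0,0,0],[0,0,0],130]])

```text
time: 15.9
tool_pos: [0.4997, 0.1403, 0.3692]
tool_rot: [-2.689, -0.278, -1.185]
contact_force: [-0.8, 0.9, 0.1]
opening: 0.0453
```

```bash
python3 -c "
from h import *
st2()
c=snap('scene','s12');i=c['pixels'][:,:,::-1]
t=snap('top','t12')['pixels'][:,:,::-1]
cv2.imwrite('pics/z20.png',cv2.resize(i[185:340,290:465],(678,600),interpolation=cv2.INTER_CUBIC))
cv2.imwrite('pics/z21.png',cv2.resize(t[180:295,305:465],(800,575),interpolation=cv2.INTER_CUBIC))"
```

```text
t 15.9 tcp [0.4997 0.1403 0.3692] q [ 0.24 -0.01  1.68 -0.22  0.98  3.  ] F [-0.8  0.9  0.1] M [ 0.11  0.44 -0.02]
foot-S [-0.0738  0.1456  0.1461] along z 0.1732 perp [ 0.012   0.1336 -0.0039]
rot left [-0.7743  0.106   1.3407] tcp target shift for h [ 0.0739 -0.1454 -0.1461]
turned cw 1.5518661090452348 tilt [0.0059 0.002  0.0032] Fax 0.5015352903788661 Tax -0.041277723896180674 open 0.04525999127328192
```

View pics/z20.png

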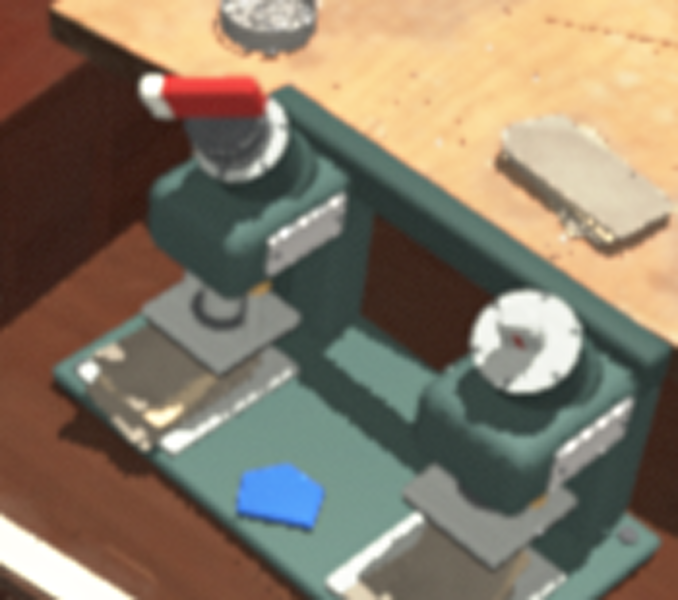

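View pics/z21.png

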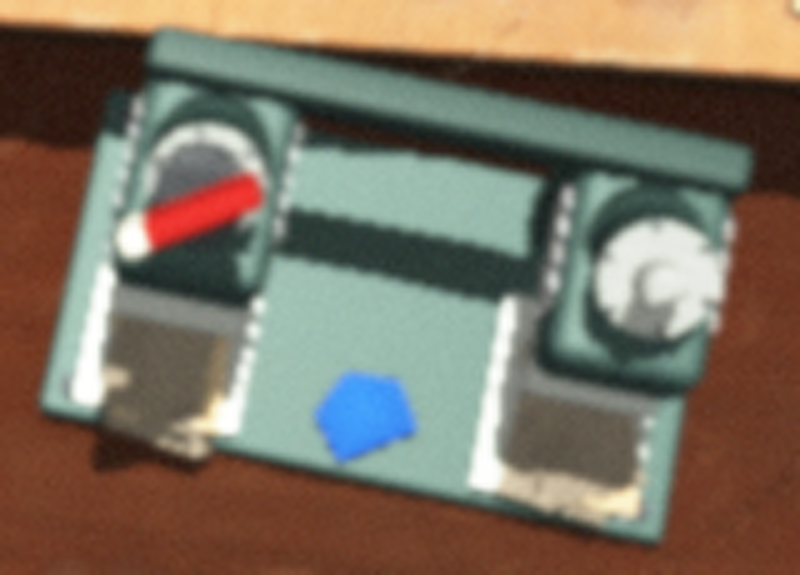

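Run:
```python
from h import *
s=ld('s12');t=ld('t12')
sc=lambda x,y:(s,290+x/3.874,185+y/3.874); tp=lambda x,y:(t,305+x/5,180+y/5)
A=tri(sc(148,85),tp(127,238));B=tri(sc(262,88),tp(255,190));print(A,B)
# plane method: bar mid-height plane
S2=S-.005*SZ; e1=np.cross(np.array([-xb[1],xb[0],0]),SZ);yb=np.array([-xb[1],xb[0],0])
def onpl(c,u,v,h):
    o,d=ray(c,u,v);P=S2+h*SZ;return o+d*((P-o)@SZ)/(d@SZ)
for f in (sc,tp):
    a,b=((148,82),(250,80)) if f is sc else ((127,236),(252,187))
    for h in (.058,.064):
        a3=onpl(*f(*a),h);b3=onpl(*f(*b),h);d=a3-b3;ang=np.degrees(np.arctan2(d@yb,d@e1));print(h,np.linalg.norm(d),ang,'cw turn from start',np.radians((-147.4-ang)%360),'ctr offs',((a3*30+b3*36)/66-S2)@e1,((a3*30+b3*36)/66-S2)@yb)
```

```text
(array([0.55283304, 0.025669  , 0.23220077]), [np.float64(0.00017200180815290145), np.float64(0.00017200180815291551)]) (array([ 0.57705138, -0.02989341,  0.24496042]), [np.float64(0.0022588767111845383), np.float64(0.0022588767111843835)])
0.058 0.05919601422277103 124.28321240200678 cw turn from start 1.5414187283694756 ctr offs 0.0035244437050027137 0.006256713251020202
0.064 0.05884102810584746 124.28321240200667 cw turn from start 1.5414187283694776 ctr offs 0.0023141781495889763 0.0023441840900026534
0.058 0.05929207507619116 124.23675503582834 cw turn from start 1.5422295623710942 ctr offs 0.0006473675487522797 0.0010614642262479716
0.064 0.05895225541916552 124.23675503582824 cw turn from start 1.5422295623710962 ctr offs 0.0022685608126589616 0.0010982650318585284
```

```bash
python3 -c "
from h import *
print(robot.hand_in())"
```

```text
the job is handed in; nothing more can be done
None
```

I fitted the red key onto the left station's shaft, which holds the full pack, and turned it clockwise until the torque climbed as it would at the stop. Then I let go, backed the arm clear and handed in after about 16 s; no verdict was reported.

**Choosing the station:** The left pack measured about 40 mm higher at its front corners than the right one. The views disagreed by up to 8 mm there, and the reading was higher than a 22 mm pack should give. The left pack also looked clearly thicker and stuck out further past the base.

**Fitting the key:** The key slid down the shaft without resistance, flat to flat, until it met the face with about 14 N. That contact came 5 mm lower than I had worked out from the cameras. I put that down to error in my camera height or in the grip offset, because the wrist picture showed the hub on the face.

**Turning it:** The torque rose to about 1.06 N m at 1.66 rad of turn. The released key stands 1.54 rad from where it started. Even with the full 0.4 rad of play, that puts the shaft at its stop.

**Last pictures:**
- The key is on its shaft.
- The left pad is down on the pack.
- The right station is still open.
- Both packs appear where they were.
- The tool reads no load beyond sensor noise.

I could not read the clamping force or the shaft angle directly, so those two rest on the torque and the key's angle.

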